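Nest the shelf angles on their holder in order of length

TASK

Nest the three slotted shelf angles over one another on the fixed angle holder: the longest directly on the holder, the middle one over it and the shortest on top, all apex up with their legs fully seated and one end of each up against the holder's end stop. The shortest lies on the holder already and has to come off first; leave everything else on the desk where it is.

Things in the scene. Friction and masses are not known exactly. Their poses are not given: they have to be found in the camera images.
- holder: fixed plain steel angle on the desk, apex up, of the same section as the loose ones, 190 mm long, with an upright stop plate (66 mm wide, 66 high, 8 thick) across its +x end. Origin: mid length, between the legs, on the desk; x along it towards the stop, whose inner face is at x = +95 mm; z up. Each angle nested on it lies 8.5 mm higher than the one beneath, axes parallel (x either way)
- long_angle: longest loose slotted aluminium angle, 180 mm, 220 g; legs 40 mm wide, 6 thick, at 90 degrees. Lies apex up like a roof, 57 mm wide, 32.5 high; its widest points (grasp across these) are 4.2 mm above its lower edges. Origin: mid length, between the legs, level with the lower edges; x along its length, z up, ends alike. Starts left or right of the holder, swapping with the middle one
- middle_angle: slotted aluminium angle 140 mm long, about 170 g, otherwise with the section, frame and lie of the longest: 57 mm wide, 32.5 mm high, origin at mid length level with its lower edges, x along its length, z up. Starts on the other side of the holder from the longest
- short_angle: slotted aluminium angle 100 mm long, about 120 g, otherwise with the section, frame and lie of the longest: 57 mm wide, 32.5 mm high, origin at mid length level with its lower edges, x along its length, z up. Starts nested on the holder, somewhere along it; may be put down anywhere free meanwhile
- jar: Small closed jar, 46 mm diameter, 56 mm high, standing close beside the longest angle (about 10 to 18 mm off one of its lower edges). Bystander, loose: leave it where it is. Origin: centre of its underside, z up.
- notes: Block of note paper, 48 x 48 mm, 40 mm high, standing close beside the middle angle (about 10 to 18 mm off one of its lower edges). Bystander, loose: leave it where it is. Origin: centre of its underside, z up.
- mug: Black mug, 76 mm diameter at the rim, 92 mm high, with a handle that reaches about 35 mm out on its +y side. Bystander, loose: leave it where it is. Origin: centre of its underside, z up.
- cd_row: Fixed row of upright disc cases between the holder and the right-hand angle, 145 mm long (x), 46 mm wide (y), 126 mm high. Origin: centre of its underside, z up
Things that resemble listed ones, but are neither listed nor needed, are in the scene too. What is shaped like the middle_angle but green is not meant.

How it is judged:
By the outcome, as a careful person would: the job done as asked, in the order asked, and still so for the second after the job is handed in, with the robot touching nothing.
It also fails if it takes over 72 s, if anything falls off the work surface, if the arm or the gripper's body presses on something with over 40 N, if the wrist force passes 120 N, or if a joint passes its speed limit or range.

ROBOT

A 7-joint arm with a two-finger parallel gripper is mounted at the origin on the work surface. World frame = base frame: x ahead of the robot, y to its left, z up, the work surface at z = 0. Lengths are in m, angles in rad, forces in N, time in s.
With the tool pointing down it reaches from about 0.425 to 0.875 m from the base axis. Payload 4.7 kg.
Tool frame: the origin (TCP) lies midway between the tips of the shut fingers; the grasp point (between the pads) lies 19 mm behind it; z points along the fingers, y is the direction in which the jaws open and shut (so a half turn about z gives the same grasp; the last joint's range is limited). The gripper opens to 85 mm and grips with 20 to 120 N. Pads are 22 mm wide; open, the fingers measure 114 mm over their backs; the gripper's body (76 mm by 85 mm) begins 54 mm behind the grasp point. The pads swing forward as they close: fully open they stand 13 mm farther back than shut.
Start: joints at [1.345, 0.321, -0.07, 1.45, 0.023, 1.371, -0.057], TCP at [0.154, -0.631, 0.231] pointing down, gripper open.
Joint ranges: [-2.86, 2.86], [-0.3, 2.09], [-1.38, 1.24], [0.06, 2.45], [-1.56, 4.7], [0.09, 2.05], [-2.69, 2.69]. Speed limits (rad/s): [2.57, 2.57, 3.14, 3.14, 3.14, 3.14, 3.14].

INTERFACE

Orientations are given as a 3x3 rotation matrix whose columns are the frame's x, y, z axes.
In Python, from cell import * gives the robot as it stands.
- The arm moves only by the tool apply_moves, never from a script. Its argument "plan" is one flat list of numbers, 4 for each row, row after row: the shift along the world's x, y, z in mm, then the turn about the world's z in degrees. In form: [dx, dy, dz, turn, dx, dy, dz, turn, ...]. A call has 1 to 12 rows; each row is the pose to reach, as a shift and turn from the pose commanded when the call began; what a row does not reach only later rows make up. A row lasts 1/8 s, in which the tool goes at most 62.5 mm and 10.7 degrees, less where a joint would pass 70% of its speed; a pose out of reach is approached as far as the arm can. A call with a gripper value outside its range is refused whole. "jaw" is the opening, from 0 (shut) to 1 (fully open), set as the call begins (left out, the last holds). The fingers move at their own pace and stop on an object; "newtons" is the grip in N (left out, the last holds). Time passes only in rows, so rows that repeat a pose let the fingers close. It gives the time, the measured TCP pose, the force and the opening at its end, in the units of the state.
- read_state(): the state, without advancing time (a new reading comes with each control period).
- snapshot(name): name is "side" or "top" or "wrist"; returns a dict with "image" (400x640x3 uint8, red, green, blue), "vertical_fov" (degrees; the focal length in pixels is half the picture's height over the tangent of half this angle, whatever the lens; pixels are square), "cx", "cy" (the principal point, pixels), "dist" ([k1, k2, p1, p2, k3] as OpenCV has them; the pictures are not rectified), "origin" and "rotation" of the camera in the world. Camera axes: x right, y down, z forward; pixel columns grow to the right and rows downward; lengths in m; the calibration is good to about 2 mm. A picture is of the moment at which its call begins. There is no depth.
- finish_job(): hands the job in, once; it reports no verdict.
Trained networks look in a picture, given as the dict that the camera call returned (one of the last four; its "shot" number tells which), for a name from the list of things; names that differ only in an ending like _2 or _b are one class to them, and where a whole thing is asked for, a point or a joint stands for the part that bears it (a point fixed in the world has none). Each returns a list of dicts, best first, with "score" (0 to 1); they miss things now and then, are a little off and sometimes report something else, mostly with a low value. They report only what shows in the picture. A call takes as long as a camera call. They do not tell look-alikes from the thing itself.
- regions_of(picture, thing): "mask" (400x640 bool, what is visible of it) and "pixel" ([row, column] in pixels, amid what is visible of it).
The state is a dict: "time": time; "joint_positions": joint angles; "qd": joint speeds; "joint_efforts": joint torques, N m; "tcp_pos": TCP position; "eef_rot": TCP orientation; "ft_force": force on the tool from outside, world axes, zero at the start; "moment": the same for the moment, N m; "grip_width": finger opening in m.
Only numpy, scipy, OpenCV 4.12 (cv2) and the standard library are available. Lean on these libraries where they do the work, as an engineer would, in place of code of your own. Each camera call takes 0.05 s, during which the arm holds its last target.

## Working session

There is one attempt and no reset: what is moved stays moved. The work goes in short steps, Python scripts to look and compute and a tool call to move; the robot and the scene stay as the last step left them, time stands still between calls to the robot, and variables do not carry over. Pictures are saved under pics/ and viewed, and the job is handed in when it is done.

Besides the shell and the picture viewer there is one more tool, called after "Call:" in YAML: its name, and indented under it one key for each argument. apply_moves: Moves the arm, as the interface text tells. Its arguments: {"type":"object","properties":{"plan":{"type":"array","items":{"type":"number"}},"jaw":{"type":"number"},"newtons":{"type":"number"}},"required":["plan"]}

```bash
ls; mkdir -p pics
python3 - <<'E'
from cell import *
import cv2,numpy as np,json
s=read_state(); print({k:np.round(v,3).tolist() for k,v in s.items()})
for n in ("side","top","wrist"):
    p=snapshot(n); cv2.imwrite(f"pics/a_{n}.png",p["image"][:,:,::-1])
    print(n,{k:np.round(p[k],4).tolist() for k in p if k not in("image","shot","name") and not isinstance(p[k],str)})
E
```

```text
pics
{'time': 0.0, 'joint_positions': [1.345, 0.322, -0.07, 1.452, 0.023, 1.371, -0.057], 'qd': [-0.0, 0.0, 0.002, -0.001, -0.001, 0.0, 0.004], 'joint_efforts': [0.0, -49.359, -0.382, -31.434, 0.013, 0.011, -0.0], 'tcp_pos': [0.154, -0.631, 0.23], 'eef_rot': [[0.971, 0.237, -0.001], [0.237, -0.971, 0.002], [-0.0, -0.002, -1.0]], 'ft_force': [0.209, -0.278, 0.09], 'moment': [0.004, -0.033, -0.018], 'grip_width': 0.085}
side {'vertical_fov': 46.825, 'cx': 324.8932, 'cy': 212.9519, 'dist': [0.0028, 0.0, 0.0, 0.0, 0.0], 'origin': [0.4449, -0.9171, 0.8631], 'rotation': [[0.9834, -0.1367, 0.1194], [-0.1805, -0.6666, 0.7232], [-0.0193, -0.7328, -0.6802]]}
top {'vertical_fov': 49.7285, 'cx': 317.0429, 'cy': 190.5487, 'dist': [-0.0882, 0.0, 0.0, 0.0, 0.0], 'origin': [0.4918, -0.0564, 1.1414], 'rotation': [[-0.0194, -0.9954, 0.0939], [-0.9993, 0.0222, 0.0296], [-0.0315, -0.0933, -0.9951]]}
wrist {'vertical_fov': 63.5503, 'cx': 323.5718, 'cy': 203.1543, 'dist': [-0.0618, 0.0, 0.0, 0.0, 0.0], 'origin': [0.2186, -0.6162, 0.3725], 'rotation': [[0.239, -0.9364, -0.2568], [-0.971, -0.2311, -0.0611], [-0.0021, 0.264, -0.9645]]}
```

View pics/a_top.png

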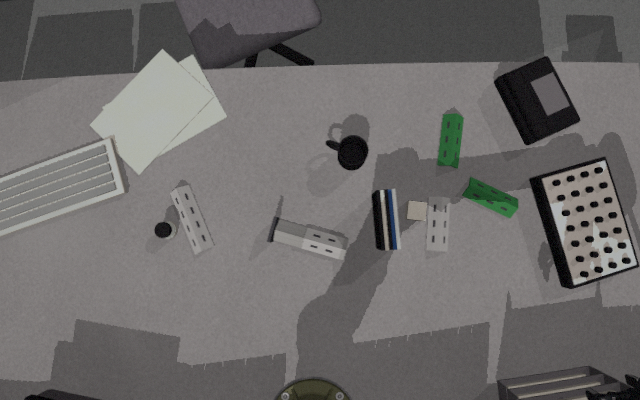

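View pics/a_side.png

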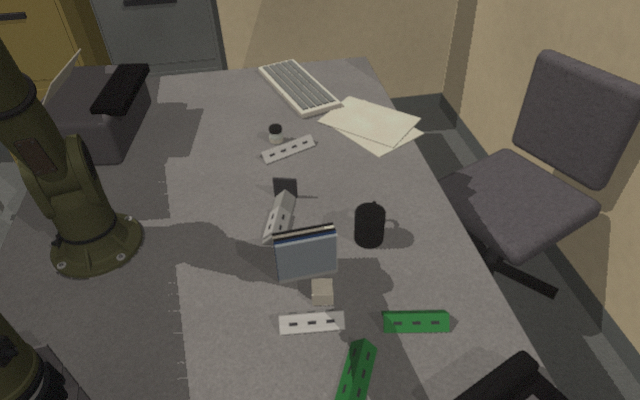

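The top view shows the long angle at about (192,219) with the jar to its left at (164,230). The holder runs from its stop at (273,230) to about (345,253), with the short angle on its right half. The cd_row is at (386,219), the notes at (417,210) and the white middle angle at (438,223). The two green angles are decoys.

Run:
```python
from cell import *
import cv2,numpy as np,pickle
out={}
for n in ("top","side"):
    p=snapshot(n); vis=p["image"][:,:,::-1].copy(); out[n]=dict(p=p,r={})
    for t in ("holder","long_angle","middle_angle","short_angle","jar","notes","mug","cd_row"):
        R=regions_of(p,t); out[n]["r"][t]=R
        for r in R:
            m=r["mask"]; ys,xs=np.nonzero(m)
            print(n,t,round(r["score"],2),np.round(r["pixel"]).tolist(),m.sum(),(xs.min(),xs.max(),ys.min(),ys.max()))
pickle.dump(out,open("reg.pkl","wb"))
```

```text
top holder 0.6 [223.0, 437.0] 1105 (np.int64(427), np.int64(449), np.int64(197), np.int64(251))
top holder 0.59 [235.0, 290.0] 923 (np.int64(267), np.int64(347), np.int64(216), np.int64(259))
top long_angle 0.84 [217.0, 192.0] 1322 (np.int64(172), np.int64(212), np.int64(185), np.int64(252))
top middle_angle 0.8 [198.0, 494.0] 1147 (np.int64(462), np.int64(517), np.int64(177), np.int64(217))
top middle_angle 0.7 [223.0, 433.0] 1139 (np.int64(426), np.int64(449), np.int64(197), np.int64(251))
top middle_angle 0.61 [138.0, 450.0] 1047 (np.int64(438), np.int64(463), np.int64(113), np.int64(167))
top short_angle 0.81 [240.0, 325.0] 817 (np.int64(303), np.int64(343), np.int64(229), np.int64(257))
top jar 0.67 [229.0, 169.0] 289 (np.int64(155), np.int64(176), np.int64(222), np.int64(237))
top notes 0.96 [210.0, 414.0] 384 (np.int64(405), np.int64(426), np.int64(201), np.int64(220))
top mug 0.7 [149.0, 351.0] 904 (np.int64(327), np.int64(367), np.int64(135), np.int64(169))
top cd_row 0.77 [218.0, 389.0] 1486 (np.int64(372), np.int64(400), np.int64(189), np.int64(250))
side holder 0.92 [194.
[... 271 characters left out ...]
64(332))
side middle_angle 0.69 [372.0, 359.0] 1743 (np.int64(335), np.int64(376), np.int64(337), np.int64(399))
side middle_angle 0.67 [319.0, 310.0] 1352 (np.int64(278), np.int64(342), np.int64(308), np.int64(332))
side short_angle 0.79 [223.0, 275.0] 526 (np.int64(263), np.int64(289), np.int64(206), np.int64(238))
side jar 0.63 [132.0, 274.0] 237 (np.int64(269), np.int64(281), np.int64(123), np.int64(143))
side notes 0.82 [294.0, 319.0] 587 (np.int64(310), np.int64(332), np.int64(278), np.int64(304))
side mug 0.6 [228.0, 369.0] 1256 (np.int64(354), np.int64(384), np.int64(201), np.int64(247))
side cd_row 0.67 [249.0, 305.0] 3194 (np.int64(272), np.int64(337), np.int64(222), np.int64(282))
```

```bash
cat > h.py <<'E'
import numpy as np,cv2
from scipy.optimize import minimize
def K(p):
    f=200/np.tan(np.radians(p["vertical_fov"])/2)
    return np.array([[f,0,p["cx"]],[0,f,p["cy"]],[0,0,1.]])
def proj(p,P):
    R=np.array(p["rotation"]).T; t=-R@np.array(p["origin"])
    return cv2.projectPoints(np.asarray(P,float).reshape(-1,1,3),cv2.Rodrigues(R)[0],t,K(p),np.array(p["dist"],float))[0].reshape(-1,2)
def ray(p,uv,z):
    n=cv2.undistortPoints(np.array([[uv]],float),K(p),np.array(p["dist"],float))[0,0]
    d=np.array(p["rotation"])@np.array([n[0],n[1],1]); o=np.array(p["origin"])
    return o+d*(z-o[2])/d[2]
def roof(L):
    s=[(-.0283,.0042),(-.0241,0),(.0241,0),(.0283,.0042),(0,.0325)]
    return np.array([(x,y,z) for x in (-L/2,L/2) for y,z in s])
def box(a,b,c): return np.array([(x*a/2,y*b/2,z*c) for x in(-1,1) for y in(-1,1) for z in(0,1)])
def cyl(d,h): 
    t=np.linspace(0,2*np.pi,24); return np.array([(d/2*np.cos(a),d/2*np.sin(a),z) for a in t for z in(0,h)])
def pose(P,q,z0=0):
    c,s=np.cos(q[2]),np.sin(q[2])
    return P@np.array([[c,s,0],[-s,c,0],[0,0,1]])+[q[0],q[1],z0]
S=8
def render(p,parts):
    im=np.zeros((400*S//4,640*S//4),np.uint8)
    im=np.zeros((800,1280),np.uint8)
    for P in parts:
        h=cv2.convexHull(proj(p,P).astype(np.float32)).reshape(-1,2)
        cv2.fillConvexPoly(im,np.round((h*2+.5)*16).astype(np.int32),255,shift=4)
    return cv2.resize(im,(640,400),interpolation=cv2.INTER_AREA)/255.
def fit(obs,parts,q0,z0=0,fixyaw=False,blur=1.0):
    # obs: list of (picture, mask, ignoremask or None)
    def cost(v):
        q=[q0[0]+v[0]/1e3,q0[1]+v[1]/1e3,q0[2]+(0 if fixyaw else np.radians(v[2]))]
        c=0
        for p,m,ig in obs:
            d=cv2.GaussianBlur(render(p,[pose(P,q,z0) for P in parts]),(0,0),blur)-cv2.GaussianBlur(m.astype(float),(0,0),blur)
            if ig is not None: d=d*(~ig)
            c+=(d**2).sum()/m.sum()
        return c
    best=None
    for k in range(3):
        x0=np.zeros(3) if best is None else best.x
        st=[8,8,6] if k==0 else [3,3,2]
        sim=np.array([x0]+[x0+np.eye(3)[i]*st[i] for i in range(3)])
        best=minimize(cost,x0,method="Nelder-Mead",options=dict(initial_simplex=sim,xatol=.02,fatol=1e-6,maxiter=200))
    v=best.x
    return np.array([q0[0]+v[0]/1e3,q0[1]+v[1]/1e3,q0[2]+np.radians(v[2])*(not fixyaw)]),best.fun
E
python3 - <<'E'
import pickle,numpy as np
from h import *
o=pickle.load(open("reg.pkl","rb")); T,Sd=o["top"],o["side"]
def run(name,it,is_,parts,yaw,z0=0,fy=False):
    a,b=T["r"][name][it],Sd["r"][name][is_]
    q0=ray(T["p"],a["pixel"][::-1],.02+z0)
    for lab,obs in (("both",[(T["p"],a["mask"],None),(Sd["p"],b["mask"],None)]),("top",[(T["p"],a["mask"],None)]),("side",[(Sd["p"],b["mask"],None)])):
        q,c=fit(obs,parts,[q0[0],q0[1],yaw],z0,fy); print(name,lab,np.round(q[:2]*1e3,1),round(np.degrees(q[2]),1),round(c,3))
run("long_angle",0,0,[roof(.18)],.3)
run("middle_angle",1,2,[roof(.14)],0)
run("short_angle",0,0,[roof(.10)],1.3,.0085)
stop=box(.008,.066,.066)+[.099,0,0]
run("holder",1,0,[roof(.19),roof(.1)*[1,1,1]+[-.04,0,.0085],stop],1.3)
run("jar",0,0,[cyl(.046,.056)],0,0,True)
run("notes",0,0,[box(.048,.048,.04)],0)
run("cd_row",0,0,[box(.145,.046,.126)],0)
run("mug",0,0,[cyl(.076,.092)],0,0,True)
E
```

```text
long_angle both [529.8 316.4] 23.0 0.043
long_angle top [530.4 315.2] 23.1 0.024
long_angle side [529.  317.6] 22.3 0.011
middle_angle both [ 503.7 -336.7] -4.9 0.04
middle_angle top [ 504.9 -337.2] -4.4 0.011
middle_angle side [ 503.1 -336.2] -5.3 0.023
short_angle both [460.3 -32.2] 71.0 0.252
short_angle top [461.2 -34.6] 72.3 0.014
short_angle side [461.8 -23.4] 69.5 0.186
holder both [486.9  45.2] 79.7 2.131
holder top [486.6  46.5] 72.8 1.088
holder side [499.3 124.2] 83.1 0.887
jar both [501.4 377.1] 0.0 0.247
jar top [502.6 375.8] 0.0 0.128
jar side [499.6 378.7] 0.0 0.089
notes both [ 538.4 -275.5] -7.0 0.064
notes top [ 540.  -276.4] -9.0 0.031
notes side [ 537.7 -275. ] -7.5 0.016
cd_row both [ 515.9 -190.9] 3.2 0.027
cd_row top [ 516.9 -190.6] 3.6 0.014
cd_row side [ 515.1 -190.7] 3.0 0.01
mug both [ 689.3 -112.6] 0.0 0.085
mug top [ 691.2 -112.6] 0.0 0.068
mug side [ 688.8 -112.7] 0.0 0.009
```

View pics/a_wrist.png

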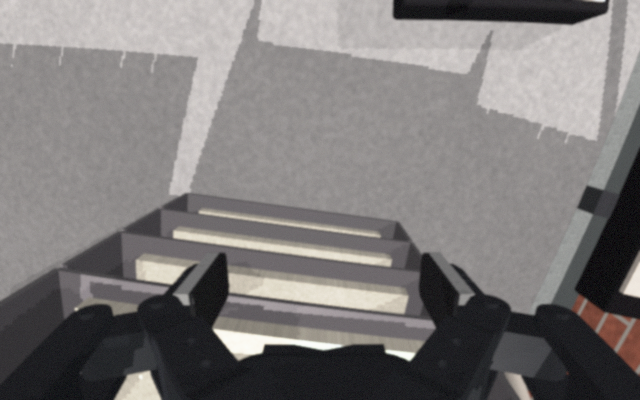

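Call:
apply_moves:
  plan: [40,60,0,10,80,120,0,20,120,180,0,30,165,235,0,40,205,300,0,50,235,355,0,58,260,415,0,58,280,475,0,58,295,535,0,58,307,597,0,58,307,597,0,58,307,597,0,58]
  jaw: 0.9

```text
time: 2.55
tcp_pos: [0.4621, -0.0295, 0.2319]
eef_rot: [[0.305, 0.952, 0.001], [0.952, -0.305, 0.0], [0.001, 0.001, -1.0]]
ft_force: [0.7, -0.1, 0.2]
grip_width: 0.0769
```

```bash
cat > look.py <<'E'
import sys,pickle,cv2,numpy as np
from cell import *
from h import *
s=read_state(); print(round(s["time"],2),np.round(s["tcp_pos"]*1000 if isinstance(s["tcp_pos"],np.ndarray) else np.array(s["tcp_pos"])*1e3,1),"yaw",round(np.degrees(np.arctan2(np.array(s["eef_rot"])[1,0],np.array(s["eef_rot"])[0,0])),2),"F",np.round(s["ft_force"],1),"w",round(s["grip_width"]*1e3,1),"q1,q7",np.round(s["joint_positions"],2)[[0,6]])
tag=sys.argv[1]; cam=sys.argv[2]
p=snapshot(cam); cv2.imwrite(f"pics/{tag}.png",p["image"][:,:,::-1])
rs={}
for t in sys.argv[3:]:
    rs[t]=regions_of(p,t)
    for r in rs[t]:
        ys,xs=np.nonzero(r["mask"]); print(t,round(r["score"],2),np.round(r["pixel"]),r["mask"].sum(),(int(xs.min()),int(xs.max()),int(ys.min()),int(ys.max())))
pickle.dump(dict(p=p,r=rs),open(tag+".pkl","wb"))
E
python3 look.py b wrist short_angle holder
```

```text
2.55 [462.1 -29.5 231.9] yaw 72.25 F [ 0.7 -0.1  0.2] w 76.9 q1,q7 [ 0.8  -0.25]
short_angle 0.55 [178. 325.] 4392 (299, 349, 136, 229)
holder 0.82 [ 90. 322.] 5758 (286, 360, 40, 237)
```

View pics/b.png

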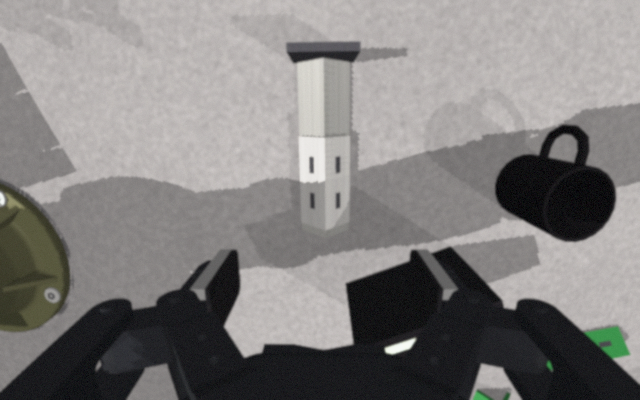

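Run:
```python
import pickle,numpy as np
from h import *
d=pickle.load(open("b.pkl","rb"));p=d["p"]
m=d["r"]["short_angle"][0]["mask"]; h=d["r"]["holder"][0]["mask"]
print(fit([(p,m,None)],[roof(.1)],[.461,-.034,1.26],.0085))
q,_=fit([(p,m,None)],[roof(.1)],[.461,-.034,1.26],.0085)
o=pickle.load(open("reg.pkl","rb"))
# edges pixel->world
import cv2
v=p["image"][:,:,::-1].copy()
for P,c in ((pose(roof(.1),q,.0085),(0,0,255)),):
    for a in proj(p,P): cv2.circle(v,tuple(np.round(a).astype(int)),2,c,-1)
cv2.imwrite("pics/b2.png",cv2.resize(v[20:260,220:420],None,fx=3,fy=3)[:600])
```

```text
(array([ 0.46107675, -0.0355875 ,  1.27331065]), np.float64(0.010749926395292153))
```

View pics/b2.png

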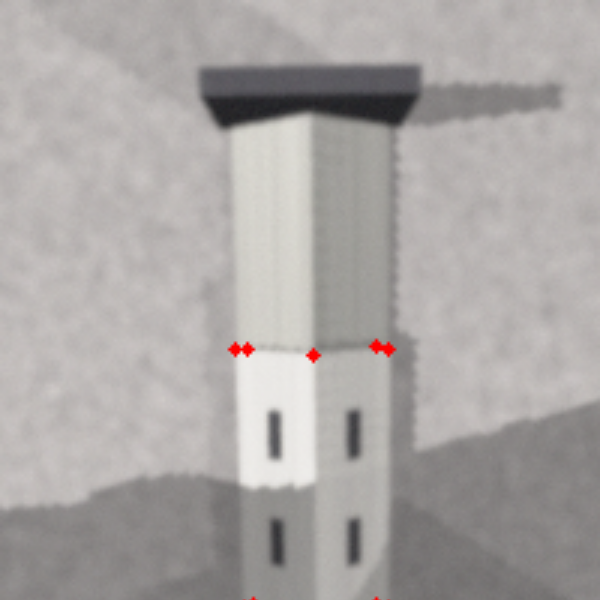

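Run:
```python
import pickle,numpy as np
from h import *
d=pickle.load(open("b.pkl","rb"));p=d["p"]; q=np.array([.46108,-.03559,1.27331])
A=ray(p,(324.3,57.3),.0325); print("apex at stop",A)
u=np.array([np.cos(q[2]),np.sin(q[2])])
print((A[:2]-q[:2])@u, (A[:2]-q[:2])@[-u[1],u[0]])
H=d["r"]["holder"][0]["mask"]|d["r"]["short_angle"][0]["mask"]
stop=box(.008,.066,.066)+[.099,0,0]
hq,c=fit([(p,H,None)],[roof(.19),stop],[.4887,.055,1.27]); print(hq,np.degrees(hq[2]),c)
o=pickle.load(open("reg.pkl","rb"))["top"]
m=o["r"]["holder"][1]["mask"]|o["r"]["short_angle"][0]["mask"]
hq2,c=fit([(o["p"],m,None)],[roof(.19),stop],[.4887,.055,1.27]); print(hq2,np.degrees(hq2[2]),c)
for h in(hq,hq2):
  u=np.array([np.cos(h[2]),np.sin(h[2])]); print("inner face",h[:2]+u*.095, "short rel",(q[:2]-h[:2])@u,(q[:2]-h[:2])@[-u[1],u[0]])
```

```text
apex at stop [0.49986711 0.08641348 0.0325    ]
0.1280138347534464 -0.0013220344497382075
[ 0.47097777 -0.00404861  1.27557986] 73.08534248961821 0.0045033169054067585
[ 0.47085024 -0.00284969  1.27061824] 72.80106268718441 0.006607247431374884
inner face [0.49861773 0.08684162] short rel -0.03305661175052286 0.0002927075396318779
inner face [0.49894082 0.08790227] short rel -0.03416525288215028 -0.0003476383986507274
```

Call:
apply_moves:
  plan: [0,-2,-60,1.3,0,-2,-120,1.3,0,-2,-165,1.3,0,-2,-190,1.3,0,-2,-190,1.3]

```text
time: 3.32
tcp_pos: [0.4592, -0.0378, 0.0395]
eef_rot: [[0.294, 0.956, -0.005], [0.956, -0.294, 0.001], [-0.0, -0.005, -1.0]]
ft_force: [0.4, -0.8, 0.7]
grip_width: 0.0771
```

```bash
python3 look.py c wrist short_angle
```

```text
3.33 [459.2 -37.8  39.5] yaw 72.89 F [ 0.4 -0.8  0.7] w 77.1 q1,q7 [ 0.74 -0.4 ]
short_angle 0.96 [228. 325.] 18753 (272, 381, 140, 339)
```

View pics/c.png

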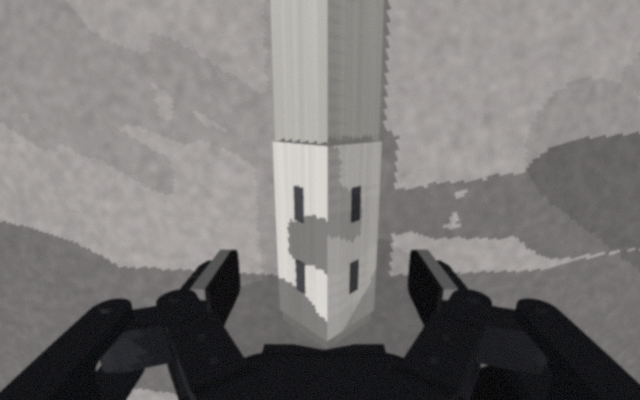

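Call:
apply_moves:
  plan: [0,0,-20,0,0,0,-35,0,0,0,-37,0,0,0,-37,0]

```text
time: 3.92
tcp_pos: [0.4618, -0.0365, 0.0048]
eef_rot: [[0.292, 0.956, 0.001], [0.956, -0.292, -0.0], [0.0, 0.001, -1.0]]
ft_force: [0.3, 0.2, 0.4]
grip_width: 0.077
```

Call:
apply_moves:
  plan: [0,0,0,0,0,0,0,0,0,0,0,0,0,0,0,0,0,0,0,0,0,0,0,0]
  jaw: 0.3
  newtons: 50

```text
time: 4.68
tcp_pos: [0.4614, -0.0364, 0.0055]
eef_rot: [[0.292, 0.957, -0.0], [0.957, -0.292, -0.001], [-0.001, 0.0, -1.0]]
ft_force: [-4.1, 0.2, 10.1]
grip_width: 0.053
```

Call:
apply_moves:
  plan: [0,0,0,0,0,0,0,0,0,0,-6,0,0,0,-6,0]
  jaw: 0.8

```text
time: 5.18
tcp_pos: [0.4607, -0.0364, -0.0023]
eef_rot: [[0.292, 0.957, -0.001], [0.957, -0.292, 0.0], [-0.0, -0.001, -1.0]]
ft_force: [0.5, -0.4, 0.7]
grip_width: 0.0683
```

Call:
apply_moves:
  plan: [0,0,0,0,0,0,0,0,0,0,0,0,0,0,0,0,0,0,0,0,0,0,0,0]
  jaw: 0.3

```text
time: 5.92
tcp_pos: [0.4614, -0.0364, -0.0013]
eef_rot: [[0.292, 0.957, 0.0], [0.957, -0.292, -0.0], [-0.0, 0.0, -1.0]]
ft_force: [-1.8, 0.1, 5.5]
grip_width: 0.0542
```

```bash
python3 look.py d wrist short_angle
```

```text
5.92 [461.4 -36.4  -1.3] yaw 73.04 F [-1.8  0.1  5.5] w 54.2 q1,q7 [ 0.71 -0.47]
short_angle 0.83 [244. 325.] 24657 (253, 394, 153, 349)
```

View pics/d.png

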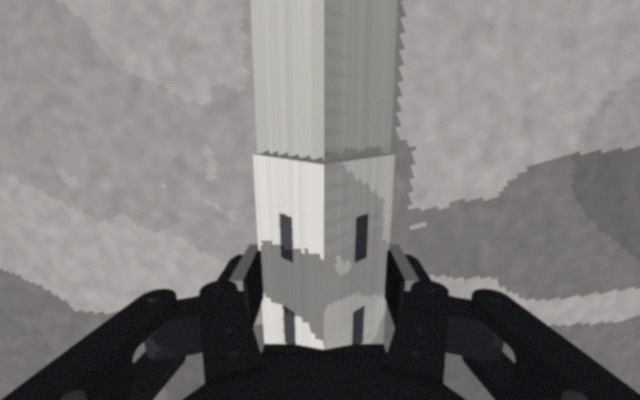

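Call:
apply_moves:
  plan: [0,0,0,0,0,0,8,0,0,0,16,0,0,0,30,0,0,0,30,0]

```text
time: 6.65
tcp_pos: [0.4627, -0.0366, 0.0299]
eef_rot: [[0.292, 0.956, 0.003], [0.956, -0.292, -0.001], [-0.0, 0.003, -1.0]]
ft_force: [-0.4, -0.3, -0.8]
grip_width: 0.0534
```

```bash
python3 look.py e wrist; python3 look.py e_side side
```

```text
6.65 [462.7 -36.6  29.9] yaw 73.03 F [-0.4 -0.3 -0.8] w 53.4 q1,q7 [ 0.73 -0.42]
6.7 [462.1 -36.7  29.2] yaw 73.03 F [-0.8 -0.6 -1.1] w 53.7 q1,q7 [ 0.73 -0.42]
```

View pics/e.png

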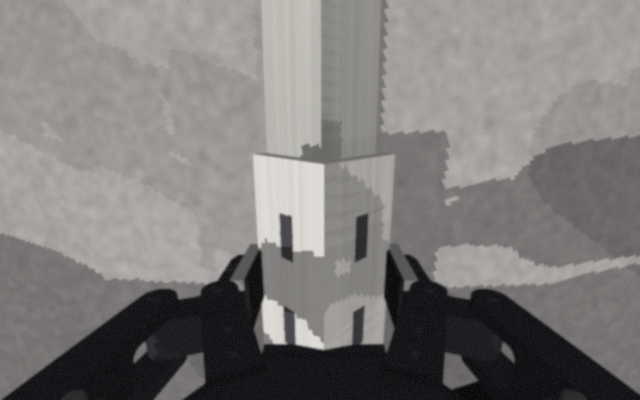

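View pics/e_side.png

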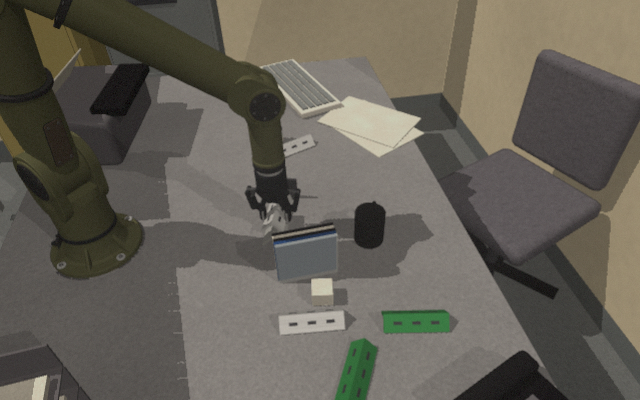

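Call:
apply_moves:
  plan: [0,0,40,0,0,0,75,0,40,35,75,0,80,73,75,0,120,110,75,0,158,146,65,0,158,146,20,0,158,146,-20,0,158,146,-32,0,158,146,-32,0]

```text
time: 8.0
tcp_pos: [0.6191, 0.1099, -0.003]
eef_rot: [[0.291, 0.957, -0.001], [0.957, -0.291, -0.0], [-0.001, -0.0, -1.0]]
ft_force: [-0.3, 0.5, -1.2]
grip_width: 0.0532
```

Call:
apply_moves:
  plan: [0,0,-2,0,0,0,-4,0,0,0,-5,0,0,0,-5,0]

```text
time: 8.5
tcp_pos: [0.6197, 0.1099, -0.0035]
eef_rot: [[0.292, 0.956, 0.0], [0.956, -0.292, -0.002], [-0.002, 0.001, -1.0]]
ft_force: [-12.1, -3.0, 29.6]
grip_width: 0.0531
```

Call:
apply_moves:
  plan: [0,0,4,0,0,0,6,0,0,0,6,0]

```text
time: 8.88
tcp_pos: [0.6193, 0.1092, -0.003]
eef_rot: [[0.292, 0.956, -0.0], [0.956, -0.292, -0.0], [-0.0, -0.0, -1.0]]
ft_force: [0.0, 0.1, -1.9]
grip_width: 0.0532
```

Call:
apply_moves:
  plan: [0,0,0,0,0,0,0,0,0,0,0,0,0,0,0,0]
  jaw: 0.8

```text
time: 9.38
tcp_pos: [0.6194, 0.1096, -0.0027]
eef_rot: [[0.292, 0.957, 0.0], [0.957, -0.292, 0.0], [0.0, 0.0, -1.0]]
ft_force: [-0.3, 0.3, 0.7]
grip_width: 0.0684
```

```bash
python3 look.py f wrist short_angle
```

```text
9.38 [619.4 109.6  -2.7] yaw 73.04 F [-0.3  0.3  0.7] w 68.4 q1,q7 [ 0.35 -0.84]
short_angle 0.88 [246. 323.] 23561 (256, 391, 153, 349)
```

View pics/f.png

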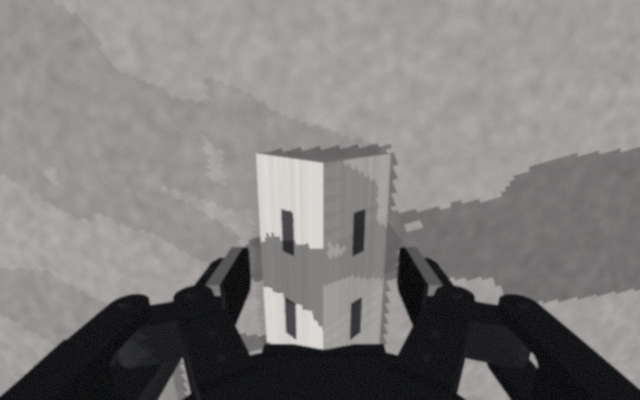

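Call:
apply_moves:
  plan: [0,0,60,0,0,0,115,0,-20,40,160,-10,-40,85,203,-20,-60,130,203,-30,-80,170,203,-40,-89,207,203,-50,-89,207,203,-50,-89,207,203,-50]

```text
time: 10.6
tcp_pos: [0.5306, 0.3159, 0.2002]
eef_rot: [[0.92, 0.392, 0.0], [0.392, -0.92, -0.001], [-0.0, 0.001, -1.0]]
ft_force: [0.2, -0.6, -0.4]
grip_width: 0.0683
```

```bash
python3 look.py g wrist long_angle jar
python3 - <<'E'
import pickle
from h import *
d=pickle.load(open("g.pkl","rb"));p=d["p"]
q,c=fit([(p,d["r"]["long_angle"][0]["mask"],None)],[roof(.18)],[.53,.3165,.4]);print(np.round(q*1e3,1),np.degrees(q[2]),c)
if d["r"]["jar"]:
  j,c=fit([(p,d["r"]["jar"][0]["mask"],None)],[cyl(.046,.056)],[.501,.377,0],0,True);print(np.round(j*1e3,1),c)
  u=np.array([np.cos(q[2]),np.sin(q[2])]);print((j[:2]-q[:2])@u,(j[:2]-q[:2])@[-u[1],u[0]])
E
```

```text
10.6 [530.6 315.9 200.2] yaw 23.1 F [ 0.2 -0.6 -0.4] w 68.3 q1,q7 [ 0.03 -1.93]
long_angle 0.8 [174. 324.] 9056 (296, 352, 91, 267)
jar 0.88 [186. 254.] 2106 (229, 281, 160, 213)
jar 0.66 [289. 510.] 2642 (469, 594, 255, 348)
jar 0.58 [180. 534.] 4555 (481, 572, 130, 225)
[529.3 313.9 401.2] 22.98500189904147 0.006328826650844772
[504.  375.3   0. ] 0.0899696210459838
0.000633496486998576 0.06638791078755843
```

View pics/g.png

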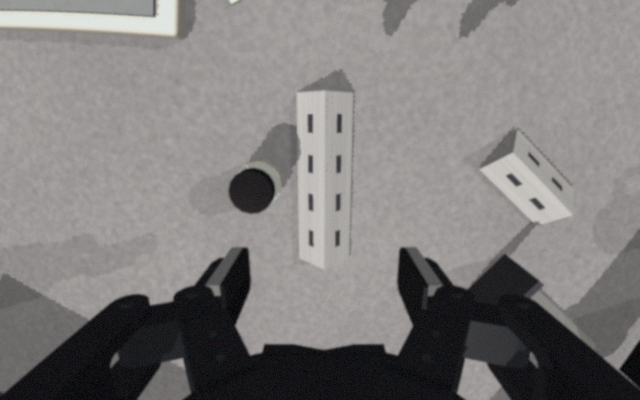

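Call:
apply_moves:
  plan: [16,6,-40,0,32,12,-95,0,32,12,-140,0,32,12,-165,0,32,12,-180,0,32,12,-195,0,32,12,-203,0,32,12,-203,0]

```text
time: 11.75
tcp_pos: [0.5624, 0.3285, -0.0027]
eef_rot: [[0.92, 0.391, -0.0], [0.391, -0.92, -0.0], [-0.0, 0.0, -1.0]]
ft_force: [1.0, 0.4, -0.1]
grip_width: 0.0682
```

```bash
python3 look.py g2 wrist
```

```text
11.75 [562.4 328.5  -2.7] yaw 23.04 F [ 1.   0.4 -0.1] w 68.2 q1,q7 [-0.07 -2.04]
```

View pics/g2.png

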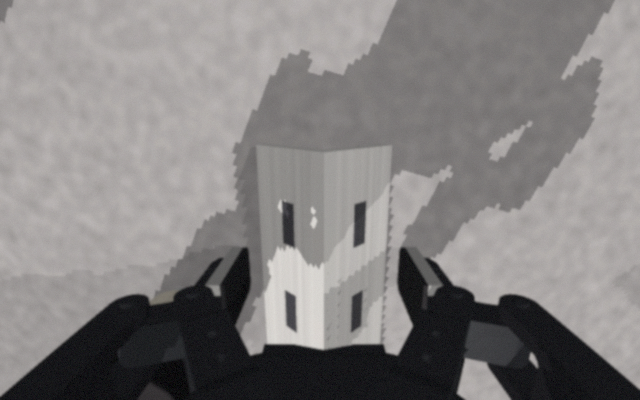

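Call:
apply_moves:
  plan: [0,0,0,0,0,0,0,0,0,0,0,0,0,0,0,0,0,0,0,0]
  jaw: 0.3
  newtons: 90

```text
time: 12.42
tcp_pos: [0.5632, 0.3292, -0.0004]
eef_rot: [[0.92, 0.392, 0.002], [0.392, -0.92, 0.0], [0.002, 0.001, -1.0]]
ft_force: [-1.2, -1.7, 7.1]
grip_width: 0.0509
```

Call:
apply_moves:
  plan: [0,0,5,0,0,0,15,0,0,0,30,0,0,0,30,0]

```text
time: 12.92
tcp_pos: [0.5635, 0.3295, 0.0294]
eef_rot: [[0.92, 0.391, 0.003], [0.391, -0.92, 0.002], [0.003, -0.0, -1.0]]
ft_force: [0.1, 0.2, -3.2]
grip_width: 0.0509
```

```bash
python3 look.py i wrist; python3 look.py i_side side long_angle
```

```text
12.93 [563.5 329.5  29.4] yaw 23.04 F [ 0.1  0.2 -3.2] w 50.9 q1,q7 [-0.05 -2.02]
12.97 [563.  328.9  28.4] yaw 23.03 F [-0.1 -0.6 -3.8] w 50.9 q1,q7 [-0.05 -2.02]
long_angle 0.78 [141. 278.] 609 (256, 313, 127, 156)
```

View pics/i_side.png

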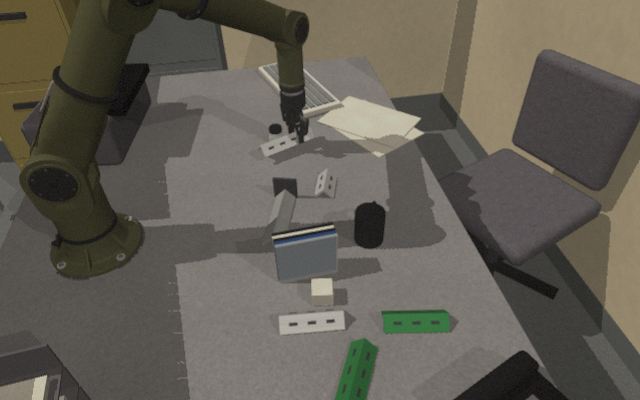

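View pics/i.png

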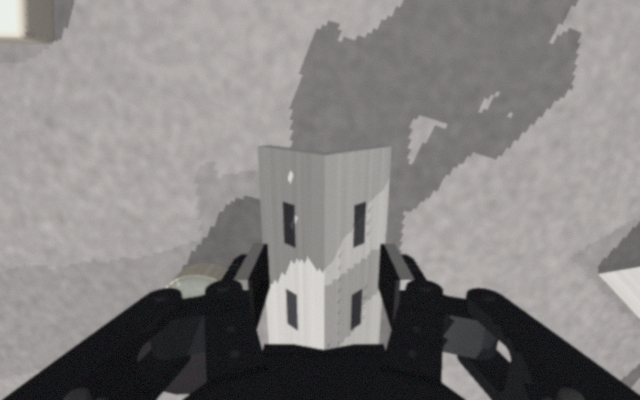

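Call:
apply_moves:
  plan: [0,0,50,0,0,0,90,0,-10,-50,90,8,-25,-105,90,18,-40,-160,90,28,-57,-215,90,38,-70,-260,90,46,-80,-297,80,50,-80,-297,73,50,-80,-297,73,50]

```text
time: 14.32
tcp_pos: [0.4818, 0.0321, 0.0998]
eef_rot: [[0.292, 0.956, -0.001], [0.956, -0.292, 0.001], [0.0, -0.001, -1.0]]
ft_force: [0.7, 0.4, -2.7]
grip_width: 0.0505
```

```bash
python3 look.py j wrist long_angle holder; python3 look.py j_side side long_angle; python3 look.py j_top top long_angle
```

```text
14.32 [481.8  32.1  99.8] yaw 73.02 F [ 0.7  0.4 -2.7] w 50.5 q1,q7 [ 0.7  -0.52]
long_angle 0.87 [239. 326.] 23866 (256, 391, 144, 349)
long_angle 0.16 [132. 322.] 3231 (263, 387, 117, 151)
holder 0.75 [130. 324.] 3294 (263, 387, 116, 151)
14.47 [482.7  33.2 100.6] yaw 73.17 F [-0.3 -0.1 -2.5] w 50.5 q1,q7 [ 0.7  -0.52]
long_angle 0.94 [189. 275.] 911 (259, 287, 163, 214)
14.57 [482.7  32.9 100.7] yaw 73.16 F [ 0.4 -0.6 -2.1] w 51.0 q1,q7 [ 0.7  -0.52]
long_angle 0.64 [244. 326.] 847 (307, 345, 229, 260)
```

View pics/j.png

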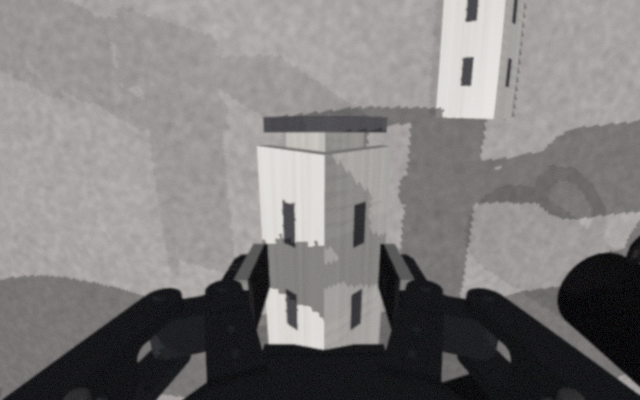

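```bash
python3 -c "
import cv2
a=cv2.imread('pics/j_side.png')[130:280,200:400];b=cv2.imread('pics/j_top.png')[170:320,220:420]
cv2.imwrite('pics/j2.png',cv2.hconcat([cv2.resize(a,None,fx=2,fy=2,interpolation=2),cv2.resize(b,None,fx=2,fy=2,interpolation=2)]))"
```

```text
(no output)
```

View pics/j2.png

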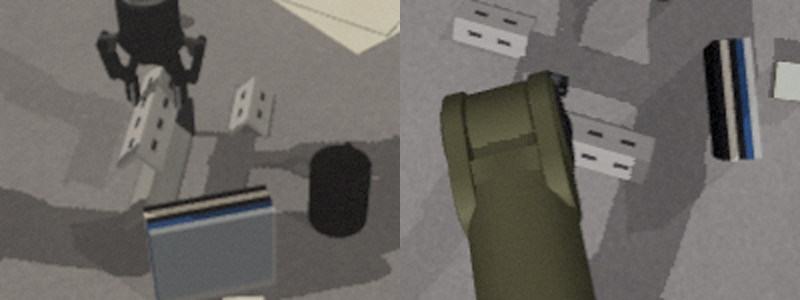

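```bash
cat > ov.py <<'E'
import pickle,cv2,sys
from h import *
# overlay long at pitches
def wire(v,p,P,c,off,k):
    a=(proj(p,P)-off)*k
    a=np.round(a).astype(int)
    for e in (0,5):
        for i,j in ((0,4),(4,3)): cv2.line(v,tuple(a[e+i]),tuple(a[e+j]),c,1)
    for i in(0,3,4): cv2.line(v,tuple(a[i]),tuple(a[5+i]),c,1)
E
python3 - <<'E'
import pickle,cv2
from h import *
from ov import wire
tiles=[]
for tag,off in (("j_side",(230,140)),("j_top",(270,200))):
    p=pickle.load(open(tag+".pkl","rb"))["p"]
    im=p["image"][off[1]:off[1]+100,off[0]:off[0]+100,::-1]
    for ps in (None,0,4):
        v=cv2.resize(im,None,fx=2.6,fy=2.6,interpolation=2)
        if ps is not None:
            for pd,c in ((ps,(0,0,255)),):
                th=np.radians(pd); P=roof(.18)-[.036,0,-.0004]; 
                R=np.array([[np.cos(th),0,np.sin(th)],[0,1,0],[-np.sin(th),0,np.cos(th)]])
                # th>0 tips +x end down ; use -th to drop tail
                P=P@(R.T).T if False else P@R
                P=pose(P,[.4822,.0326,np.radians(73.1)],.100)
                wire(v,p,P,c,np.array(off),2.6)
        tiles.append(v)
cv2.imwrite("pics/j3.png",cv2.vconcat([cv2.hconcat(tiles[:3]),cv2.hconcat(tiles[3:])]))
E
```

View pics/j3.png

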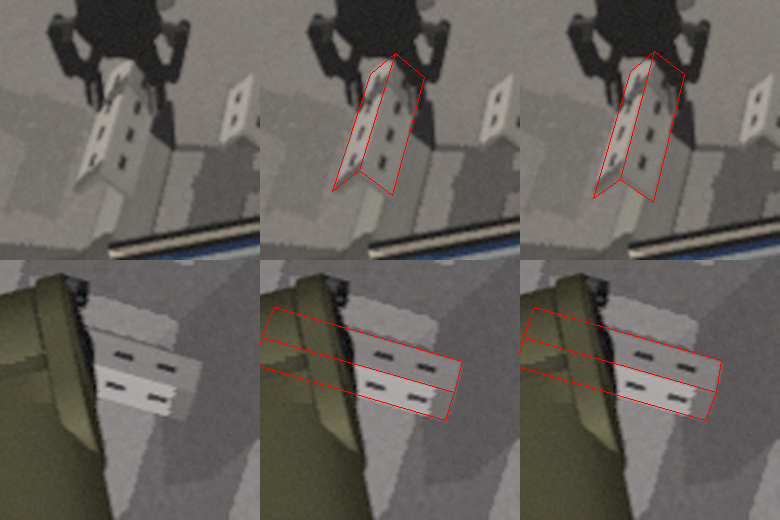

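Call:
apply_moves:
  plan: [0,0,-35,0,0,0,-60,0,0,0,-75,0,0,0,-83,0,0,0,-86,0,0,0,-86,0]

```text
time: 15.42
tcp_pos: [0.4829, 0.0316, 0.0148]
eef_rot: [[0.292, 0.957, 0.001], [0.957, -0.292, -0.0], [0.0, 0.001, -1.0]]
ft_force: [-0.4, -0.5, -3.2]
grip_width: 0.051
```

```bash
python3 look.py k wrist
```

```text
15.43 [482.9  31.6  14.8] yaw 73.04 F [-0.4 -0.5 -3.2] w 51.0 q1,q7 [ 0.63 -0.64]
```

View pics/k.png

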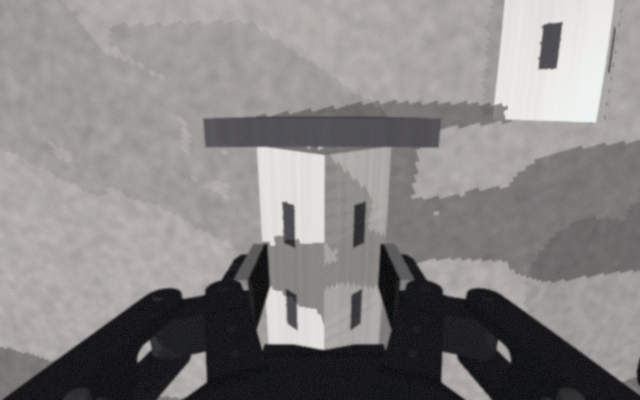

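Call:
apply_moves:
  plan: [0,0,-3,0,0,0,-5,0,0,0,-6.5,0,0,0,-6.5,0]

```text
time: 15.98
tcp_pos: [0.4823, 0.0315, 0.0083]
eef_rot: [[0.291, 0.957, -0.0], [0.957, -0.291, -0.001], [-0.001, -0.0, -1.0]]
ft_force: [-2.9, -0.2, 5.5]
grip_width: 0.0508
```

Call:
apply_moves:
  plan: [0.6,1.9,0,0,1.2,3.8,0,0,1.2,3.8,0,0]

```text
time: 16.35
tcp_pos: [0.4826, 0.0328, 0.0082]
eef_rot: [[0.292, 0.956, -0.003], [0.956, -0.292, -0.005], [-0.005, -0.001, -1.0]]
ft_force: [-6.0, -5.6, 8.7]
grip_width: 0.0505
```

Call:
apply_moves:
  plan: [0.6,1.9,0,0,1.2,3.8,0,0,1.2,3.8,0,0]

```text
time: 16.73
tcp_pos: [0.4835, 0.0356, 0.0082]
eef_rot: [[0.292, 0.956, -0.004], [0.956, -0.292, -0.006], [-0.007, -0.002, -1.0]]
ft_force: [-6.1, -6.8, 10.0]
grip_width: 0.051
```

```bash
python3 look.py l wrist
```

```text
16.73 [483.5  35.6   8.2] yaw 73.0 F [-6.1 -6.8 10. ] w 51.0 q1,q7 [ 0.6  -0.67]
```

View pics/l.png

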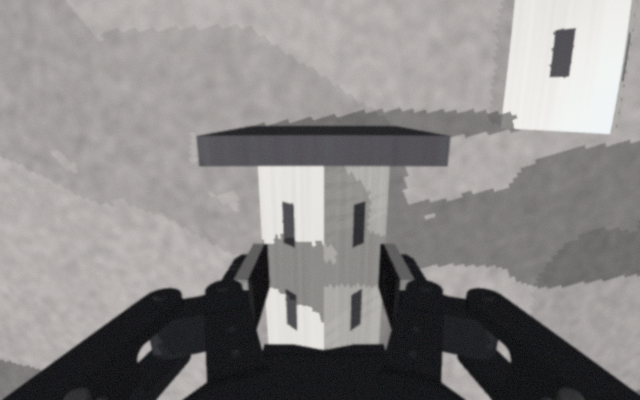

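Call:
apply_moves:
  plan: [0.6,1.9,0,0,0.9,2.9,0,0,0.9,2.9,0,0]

```text
time: 17.15
tcp_pos: [0.4835, 0.0356, 0.0082]
eef_rot: [[0.293, 0.956, -0.006], [0.956, -0.293, -0.01], [-0.012, -0.003, -1.0]]
ft_force: [-9.9, -13.7, 13.3]
grip_width: 0.0507
```

Call:
apply_moves:
  plan: [-0.6,-1.9,0,0,-1.2,-3.8,0,0,-1.2,-3.8,0,0]

```text
time: 17.52
tcp_pos: [0.4835, 0.0355, 0.0082]
eef_rot: [[0.292, 0.956, -0.003], [0.956, -0.292, -0.005], [-0.005, -0.001, -1.0]]
ft_force: [-6.6, -5.4, 8.8]
grip_width: 0.0508
```

Call:
apply_moves:
  plan: [0,0,0,0,0,0,0,0,0,0,0,0,0,0,0,0]
  jaw: 0.8

```text
time: 18.02
tcp_pos: [0.4846, 0.0386, 0.0079]
eef_rot: [[0.291, 0.957, 0.0], [0.957, -0.291, 0.0], [0.0, 0.0, -1.0]]
ft_force: [0.2, -0.5, 0.0]
grip_width: 0.068
```

Call:
apply_moves:
  plan: [0,0,40,0,0,0,90,0,0,0,140,0,-10,-40,180,0,-10,-40,180,0,-10,-40,180,0]

```text
time: 18.77
tcp_pos: [0.4742, -0.0014, 0.1874]
eef_rot: [[0.292, 0.956, -0.0], [0.956, -0.292, 0.0], [-0.0, -0.0, -1.0]]
ft_force: [-0.4, -0.1, -0.3]
grip_width: 0.0682
```

```bash
python3 look.py m wrist long_angle holder; python3 look.py m_side side
python3 - <<'E'
import pickle,cv2
from h import *
d=pickle.load(open("m.pkl","rb"));p=d["p"]
for r in d["r"]["long_angle"][:1]:
    q,c=fit([(p,r["mask"],None)],[roof(.18)],[.472,.001,1.274],.0085);print(np.round(q*1e3,1),np.degrees(q[2]),c)
cv2.imwrite("pics/m2.png",cv2.resize(p["image"][20:260,220:440,::-1],None,fx=2.4,fy=2.4,interpolation=2))
E
```

```text
18.77 [474.2  -1.4 187.4] yaw 73.03 F [-0.4 -0.1 -0.3] w 68.2 q1,q7 [ 0.81 -0.34]
long_angle 0.62 [174. 322.] 10369 (292, 351, 86, 275)
holder 0.7 [ 79. 320.] 1494 (279, 364, 71, 279)
18.93 [473.7  -0.5 186.6] yaw 73.15 F [ 0.4  0.6 -0. ] w 68.5 q1,q7 [ 0.81 -0.34]
[4.7230e+02 5.0000e-01 1.2759e+03] 73.1038195958256 0.004005833766426881
```

View pics/m2.png

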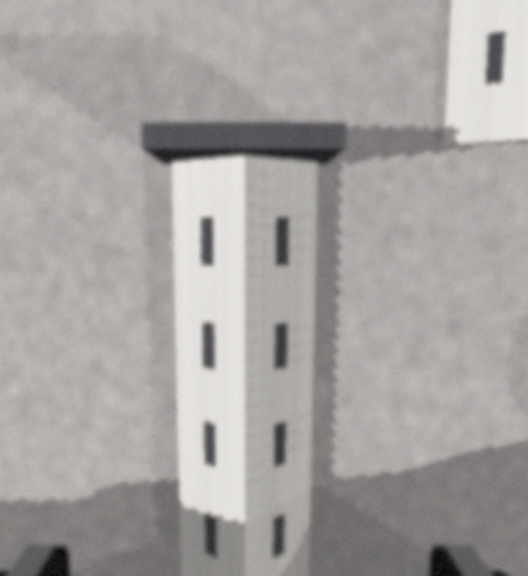

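View pics/m_side.png

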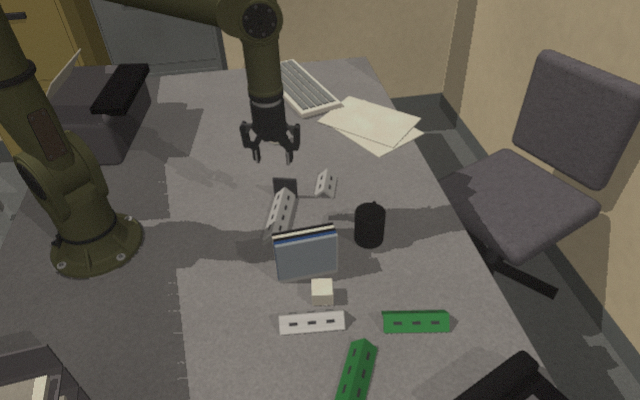

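Call:
apply_moves:
  plan: [3,-40,13,-10,7,-85,13,-20,11,-130,13,-30,15,-175,13,-40,19,-220,13,-50,23,-265,13,-60,27,-305,13,-70,30,-336,13,-78,30,-336,13,-78,30,-336,13,-78]

```text
time: 20.23
tcp_pos: [0.5049, -0.3359, 0.1999]
eef_rot: [[0.997, -0.083, -0.001], [-0.083, -0.997, 0.002], [-0.001, -0.002, -1.0]]
ft_force: [-0.1, 0.6, -0.2]
grip_width: 0.0682
```

```bash
python3 look.py n wrist middle_angle notes
python3 - <<'E'
import pickle
from h import *
d=pickle.load(open("n.pkl","rb"));p=d["p"]
for r in d["r"]["middle_angle"]:
  q,c=fit([(p,r["mask"],None)],[roof(.14)],[.5037,-.3367,-.085]);print(np.round(q*1e3,1),np.degrees(q[2]),c)
  if c<.05: Q=q
j,c=fit([(p,d["r"]["notes"][0]["mask"],None)],[box(.048,.048,.04)],[.538,-.2755,-.12]);print(np.round(j*1e3,1),c)
q=Q;u=np.array([np.cos(q[2]),np.sin(q[2])]);print((j[:2]-q[:2])@u,(j[:2]-q[:2])@[-u[1],u[0]])
E
```

```text
20.23 [ 504.9 -335.9  199.9] yaw -4.79 F [-0.1  0.6 -0.2] w 68.2 q1,q7 [ 0.99 -1.22]
middle_angle 0.92 [104. 461.] 8164 (389, 534, 49, 155)
middle_angle 0.8 [173. 324.] 7185 (299, 355, 111, 250)
middle_angle 0.72 [ 11. 348.] 1237 (318, 379, 0, 24)
notes 0.57 [152. 260.] 2849 (234, 288, 127, 181)
[  96.6 -214.9 1043.6] 59.79652540805469 0.9735207133178767
[ 504.9 -339.2  -92.7] -5.309370337533155 0.002945332676312956
[  96.6 -214.9 1043.6] 59.79652540805469 0.9535113269462092
[ 539.6 -278.2 -150.9] 0.01006430842118524
0.028963330512168168 0.06393859138811131
```

View pics/n.png

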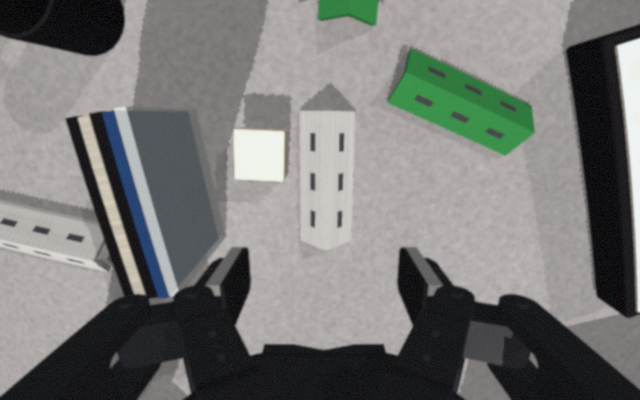

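Call:
apply_moves:
  plan: [-8,0,-50,0,-15,0,-105,0,-15,0,-145,0,-15,0,-170,0,-15,0,-190,0,-15,0,-203,0,-15,0,-203,0]

```text
time: 21.25
tcp_pos: [0.4892, -0.3373, -0.0026]
eef_rot: [[0.996, -0.086, -0.001], [-0.086, -0.996, 0.001], [-0.001, -0.001, -1.0]]
ft_force: [-0.1, -0.2, 0.8]
grip_width: 0.0682
```

```bash
python3 look.py n2 wrist
```

```text
21.25 [ 489.2 -337.3   -2.6] yaw -4.93 F [-0.1 -0.2  0.8] w 68.2 q1,q7 [ 0.96 -1.3 ]
```

View pics/n2.png

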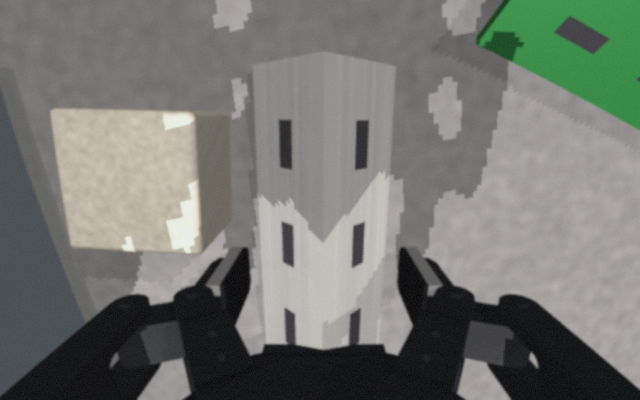

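Call:
apply_moves:
  plan: [0,0,0,0,0,0,0,0,0,0,0,0,0,0,0,0,0,0,0,0]
  jaw: 0.3
  newtons: 80

```text
time: 21.92
tcp_pos: [0.4905, -0.3383, 0.0001]
eef_rot: [[0.996, -0.086, 0.002], [-0.086, -0.996, -0.002], [0.002, 0.002, -1.0]]
ft_force: [-2.6, 1.5, 7.0]
grip_width: 0.051
```

Call:
apply_moves:
  plan: [0,0,5,0,0,0,15,0,0,0,45,0,0,0,95,0,0,0,145,0,0,0,173,0,0,0,173,0]

```text
time: 22.8
tcp_pos: [0.4911, -0.3386, 0.1742]
eef_rot: [[0.996, -0.086, 0.005], [-0.086, -0.996, -0.004], [0.005, 0.004, -1.0]]
ft_force: [-0.1, -0.1, -2.5]
grip_width: 0.0509
```

```bash
python3 look.py o side; python3 look.py o_w wrist
```

```text
22.8 [ 491.1 -338.6  174.2] yaw -4.96 F [-0.1 -0.1 -2.5] w 50.9 q1,q7 [ 1.01 -1.21]
22.85 [ 489.8 -338.   171.8] yaw -4.96 F [-0.5 -0.1 -2.8] w 50.9 q1,q7 [ 1.01 -1.21]
```

View pics/o.png

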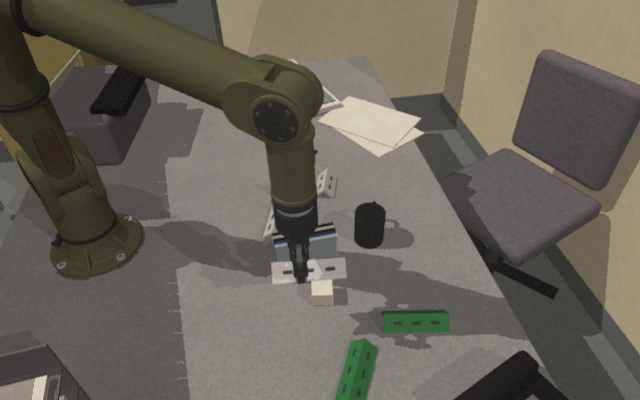

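View pics/o_w.png

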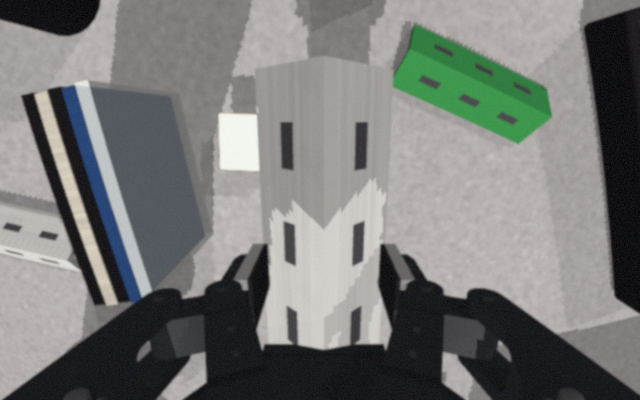

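Call:
apply_moves:
  plan: [-2,40,5,10,-4,85,5,20,-6,130,5,30,-8,175,5,40,-10,220,5,50,-12,265,5,60,-15,305,0,70,-17,337,-30,78,-17,337,-75,78,-17,337,-75,78,-17,337,-75,78]

```text
time: 24.28
tcp_pos: [0.4727, -0.0009, 0.0963]
eef_rot: [[0.292, 0.956, -0.0], [0.956, -0.292, 0.001], [0.001, -0.0, -1.0]]
ft_force: [0.6, -0.5, -0.8]
grip_width: 0.0512
```

```bash
python3 look.py q wrist; python3 look.py q_top top;python3 look.py q_side side
python3 - <<'E'
import pickle,cv2
from h import *
from ov import wire
from cell import read_state
s=read_state();T=np.array(s["tcp_pos"]);yaw=np.arctan2(np.array(s["eef_rot"])[1,0],np.array(s["eef_rot"])[0,0])
tiles=[]
for tag,off in (("q_side",(230,140)),("q_top",(270,200))):
    p=pickle.load(open(tag+".pkl","rb"))["p"]
    im=p["image"][off[1]:off[1]+100,off[0]:off[0]+100,::-1]
    for w in (0,1):
        v=cv2.resize(im,None,fx=2.9,fy=2.9,interpolation=2)
        if w: wire(v,p,pose(roof(.14)+[.016,0,0],[T[0],T[1],yaw],T[2]),(0,0,255),np.array(off),2.9)
        tiles.append(v)
cv2.imwrite("pics/q3.png",cv2.vconcat([cv2.hconcat(tiles[:2]),cv2.hconcat(tiles[2:])]))
E
```

```text
24.27 [472.7  -0.9  96.3] yaw 73.0 F [ 0.6 -0.5 -0.8] w 51.2 q1,q7 [ 0.8  -0.44]
24.32 [473.4  -1.2  97. ] yaw 72.98 F [ 0.4 -1.3 -0.5] w 51.2 q1,q7 [ 0.8  -0.44]
24.38 [473.7  -1.3  97.3] yaw 72.97 F [ 0.1 -0.6 -1. ] w 51.1 q1,q7 [ 0.8  -0.44]
```

View pics/q.png

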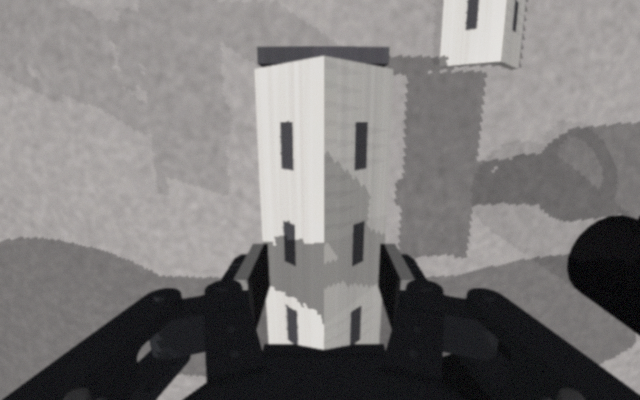

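View pics/q3.png

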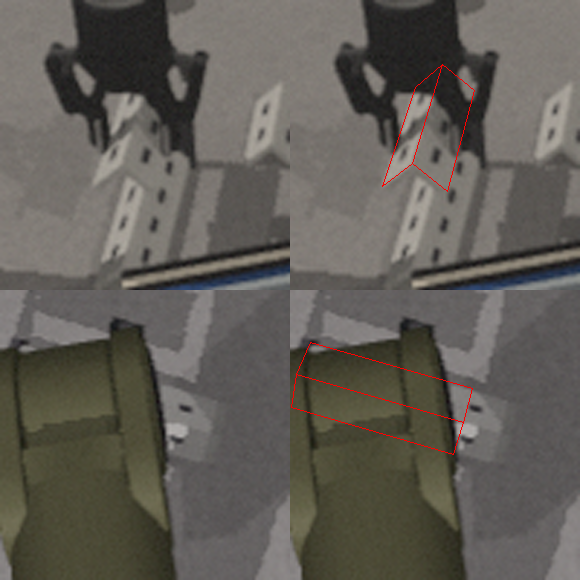

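Call:
apply_moves:
  plan: [0,0,-35,0,0,0,-55,0,0,0,-66,0,0,0,-71,0,0,0,-71,0]

```text
time: 25.05
tcp_pos: [0.473, -0.0008, 0.0253]
eef_rot: [[0.292, 0.956, 0.001], [0.956, -0.292, -0.0], [0.0, 0.001, -1.0]]
ft_force: [0.2, 0.7, -1.3]
grip_width: 0.0508
```

Call:
apply_moves:
  plan: [0,0,-3,0,0,0,-5.5,0,0,0,-7,0,0,0,-7,0]

```text
time: 25.55
tcp_pos: [0.4724, -0.0007, 0.0178]
eef_rot: [[0.292, 0.957, -0.0], [0.957, -0.292, -0.0], [-0.0, -0.0, -1.0]]
ft_force: [0.2, -0.5, -2.2]
grip_width: 0.0509
```

Not in contact yet, so I'll lower a little further.

Call:
apply_moves:
  plan: [0,0,-1,0,0,0,-2,0,0,0,-2,0]

```text
time: 25.92
tcp_pos: [0.4725, -0.0007, 0.0172]
eef_rot: [[0.292, 0.957, -0.001], [0.957, -0.292, -0.001], [-0.002, -0.001, -1.0]]
ft_force: [-5.6, 0.2, 15.1]
grip_width: 0.0511
```

Call:
apply_moves:
  plan: [0.6,1.9,0.6,0,1.2,3.8,0.6,0,1.8,5.7,0.6,0,1.8,5.7,0.6,0]

```text
time: 26.42
tcp_pos: [0.4731, 0.0017, 0.0172]
eef_rot: [[0.293, 0.956, -0.003], [0.956, -0.293, -0.006], [-0.006, -0.002, -1.0]]
ft_force: [-6.9, -7.5, 12.5]
grip_width: 0.0514
```

Call:
apply_moves:
  plan: [0.6,1.9,0,0,0.9,2.9,0,0,0.9,2.9,0,0]

```text
time: 26.8
tcp_pos: [0.4739, 0.0043, 0.0172]
eef_rot: [[0.293, 0.956, -0.004], [0.956, -0.293, -0.006], [-0.007, -0.002, -1.0]]
ft_force: [-7.4, -8.1, 12.7]
grip_width: 0.0508
```

Call:
apply_moves:
  plan: [0.5,1.5,0,0,0.9,2.9,0,0,0.9,2.9,0,0]

```text
time: 27.18
tcp_pos: [0.4745, 0.006, 0.0172]
eef_rot: [[0.293, 0.956, -0.005], [0.956, -0.293, -0.008], [-0.009, -0.002, -1.0]]
ft_force: [-9.3, -10.1, 14.3]
grip_width: 0.0508
```

Call:
apply_moves:
  plan: [0.5,1.5,0,0,0.9,2.9,0,0,0.9,2.9,0,0]

```text
time: 27.55
tcp_pos: [0.4744, 0.0061, 0.0171]
eef_rot: [[0.294, 0.956, -0.007], [0.956, -0.294, -0.012], [-0.014, -0.003, -1.0]]
ft_force: [-10.8, -15.8, 16.7]
grip_width: 0.0512
```

```bash
python3 look.py r wrist
```

```text
27.55 [474.4   6.1  17.1] yaw 72.88 F [-10.8 -15.8  16.7] w 51.2 q1,q7 [ 0.7  -0.61]
```

View pics/r.png

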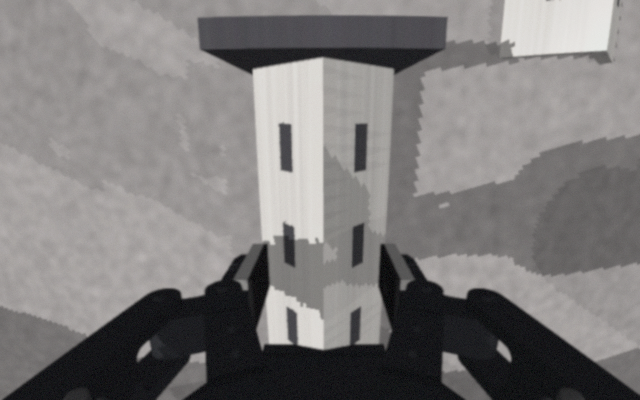

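At the stop: the TCP stalled while the force kept rising, and the end touches the plate in the picture. Easing off and releasing.

Call:
apply_moves:
  plan: [-0.6,-1.9,0,0,-1.2,-3.8,0,0,-1.2,-3.8,0,0]

```text
time: 27.98
tcp_pos: [0.4744, 0.006, 0.0172]
eef_rot: [[0.293, 0.956, -0.004], [0.956, -0.293, -0.006], [-0.007, -0.002, -1.0]]
ft_force: [-6.8, -8.1, 12.5]
grip_width: 0.0511
```

Call:
apply_moves:
  plan: [0,0,0,0,0,0,0,0,0,0,0,0,0,0,0,0]
  jaw: 0.8

```text
time: 28.48
tcp_pos: [0.4759, 0.0103, 0.0165]
eef_rot: [[0.291, 0.957, 0.0], [0.957, -0.291, 0.0], [0.0, 0.0, -1.0]]
ft_force: [-0.5, 0.7, 0.4]
grip_width: 0.0683
```

Call:
apply_moves:
  plan: [0,0,40,0,0,0,90,0,0,0,140,0,0,0,180,0,0,0,180,0,0,0,180,0]

```text
time: 29.22
tcp_pos: [0.4752, 0.0099, 0.1957]
eef_rot: [[0.292, 0.957, -0.001], [0.957, -0.292, -0.0], [-0.001, -0.001, -1.0]]
ft_force: [0.4, -0.8, -0.6]
grip_width: 0.0683
```

```bash
python3 look.py s wrist middle_angle long_angle; python3 look.py s_side side
python3 - <<'E'
import pickle,cv2
from h import *
d=pickle.load(open("s.pkl","rb"));p=d["p"]
for r in d["r"]["middle_angle"]:
    q,c=fit([(p,r["mask"],None)],[roof(.14)],[.478,.021,1.274],.017);print(np.round(q*1e3,1),np.degrees(q[2]),c)
a=cv2.resize(p["image"][20:260,220:440,::-1],None,fx=2,fy=2,interpolation=2)
b=cv2.resize(pickle.load(open("s_side.pkl","rb"))["p"]["image"][140:260,220:360,::-1],None,fx=2.5,fy=4,interpolation=2)
cv2.imwrite("pics/s2.png",cv2.hconcat([a,b]))
E
```

```text
29.23 [475.2   9.9 195.7] yaw 73.05 F [ 0.4 -0.8 -0.6] w 68.3 q1,q7 [ 0.86 -0.36]
middle_angle 0.78 [170. 324.] 8344 (294, 354, 98, 249)
middle_angle 0.59 [375. 628.] 50 (621, 630, 370, 379)
long_angle 0.83 [260. 323.] 1563 (298, 349, 241, 281)
29.38 [474.8  10.  195. ] yaw 73.06 F [-0.4 -0.1  0.3] w 68.3 q1,q7 [ 0.86 -0.36]
[ 478.2   19.7 1275.6] 73.08920856345337 0.002025737554491603
[ 546.4 -350.6 2728.4] 156.3281564330002 0.6786841668336362
```

View pics/s2.png

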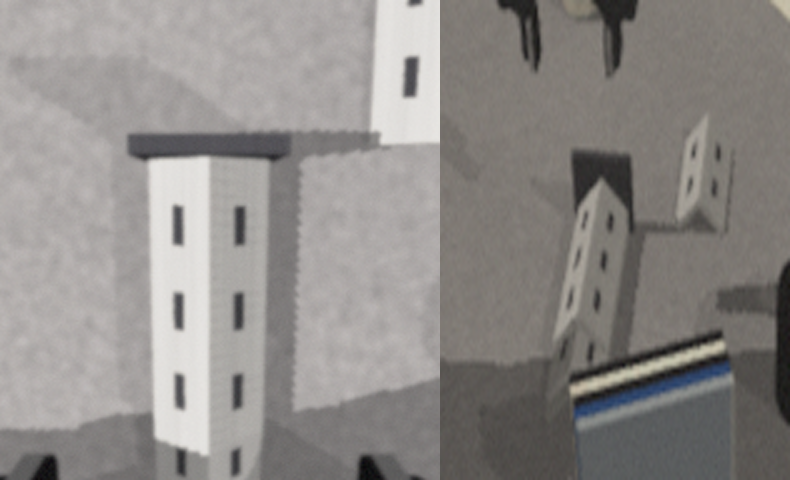

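Call:
apply_moves:
  plan: [40,28,0,0,80,56,0,0,115,80,0,0,144,100,-40,0,144,100,-95,0,144,100,-125,0,144,100,-125,0]

```text
time: 30.3
tcp_pos: [0.6171, 0.1095, 0.0677]
eef_rot: [[0.291, 0.957, -0.007], [0.957, -0.291, -0.0], [-0.002, -0.007, -1.0]]
ft_force: [0.0, 0.6, 0.5]
grip_width: 0.068
```

```bash
python3 look.py t wrist short_angle
python3 - <<'E'
import pickle
from h import *
d=pickle.load(open("t.pkl","rb"));p=d["p"]
q,c=fit([(p,d["r"]["short_angle"][0]["mask"],None)],[roof(.10)],[.6195,.1096,1.274]);print(np.round(q*1e3,1),np.degrees(q[2]),c)
E
```

```text
30.3 [617.1 109.5  67.7] yaw 73.08 F [0.  0.6 0.5] w 68.0 q1,q7 [ 0.46 -0.84]
short_angle 0.56 [215. 325.] 12805 (283, 372, 139, 303)
[ 618.8  109.8 1274.1] 73.00207925351707 0.009414745030467409
```

View pics/t.png

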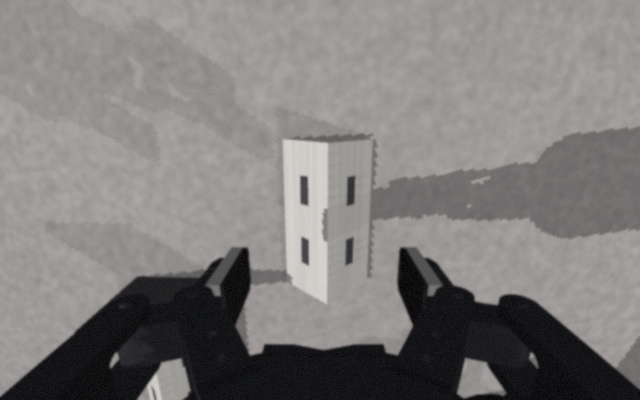

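Call:
apply_moves:
  plan: [0,0,-35,0,0,0,-60,0,0,0,-70,0,0,0,-73.5,0,0,0,-73.5,0]

```text
time: 31.02
tcp_pos: [0.6206, 0.1101, -0.0008]
eef_rot: [[0.292, 0.956, 0.002], [0.956, -0.292, 0.0], [0.001, 0.002, -1.0]]
ft_force: [-0.3, -0.6, 0.2]
grip_width: 0.0684
```

Call:
apply_moves:
  plan: [0,0,0,0,0,0,0,0,0,0,0,0,0,0,0,0,0,0,0,0]
  jaw: 0.3
  newtons: 70

```text
time: 31.65
tcp_pos: [0.621, 0.1102, 0.0003]
eef_rot: [[0.292, 0.956, 0.003], [0.956, -0.292, -0.0], [0.001, 0.003, -1.0]]
ft_force: [-1.1, -0.8, 8.0]
grip_width: 0.0518
```

Call:
apply_moves:
  plan: [0,0,5,0,0,0,15,0,0,0,45,0,0,0,95,0,0,0,125,0,0,0,125,0]

```text
time: 32.4
tcp_pos: [0.6215, 0.1106, 0.1261]
eef_rot: [[0.292, 0.957, 0.006], [0.957, -0.292, 0.001], [0.002, 0.005, -1.0]]
ft_force: [-0.2, 0.2, -2.7]
grip_width: 0.0517
```

```bash
python3 look.py u wrist
```

```text
32.4 [621.5 110.6 126.1] yaw 73.04 F [-0.2  0.2 -2.7] w 51.7 q1,q7 [ 0.48 -0.81]
```

View pics/u.png

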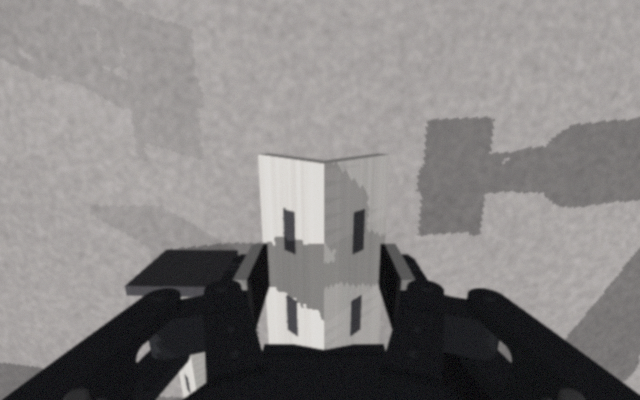

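Call:
apply_moves:
  plan: [-40,-22,0,0,-80,-44,0,0,-115,-63,0,0,-138,-75,-10,0,-138,-75,-20,0,-138,-75,-20,0]

```text
time: 33.2
tcp_pos: [0.4811, 0.035, 0.1017]
eef_rot: [[0.292, 0.956, -0.002], [0.956, -0.292, 0.001], [0.0, -0.002, -1.0]]
ft_force: [-0.2, -0.6, -1.0]
grip_width: 0.0514
```

```bash
python3 look.py v wrist
```

```text
33.2 [481.1  35.  101.7] yaw 73.04 F [-0.2 -0.6 -1. ] w 51.4 q1,q7 [ 0.85 -0.57]
```

View pics/v.png

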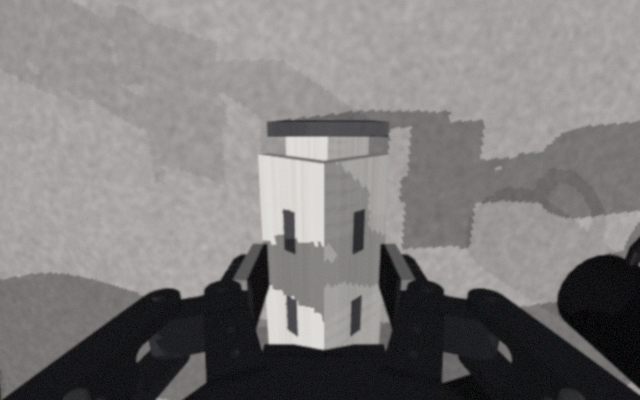

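Call:
apply_moves:
  plan: [1.5,-0.5,-30,0,1.5,-0.5,-50,0,1.5,-0.5,-62,0,1.5,-0.5,-68,0,1.5,-0.5,-68,0]

```text
time: 33.88
tcp_pos: [0.4836, 0.0348, 0.035]
eef_rot: [[0.291, 0.957, 0.0], [0.957, -0.291, 0.0], [0.0, -0.0, -1.0]]
ft_force: [-0.0, -0.1, -1.9]
grip_width: 0.0514
```

Call:
apply_moves:
  plan: [0,0,-3,0,0,0,-6,0,0,0,-8,0,0,0,-8,0]

```text
time: 34.38
tcp_pos: [0.4832, 0.0343, 0.0269]
eef_rot: [[0.292, 0.957, -0.0], [0.957, -0.292, -0.0], [-0.0, -0.0, -1.0]]
ft_force: [-0.2, 0.3, -1.1]
grip_width: 0.0512
```

Call:
apply_moves:
  plan: [0,0,-1,0,0,0,-2,0,0,0,-2,0]

```text
time: 34.75
tcp_pos: [0.4832, 0.0345, 0.0258]
eef_rot: [[0.292, 0.957, -0.001], [0.957, -0.292, -0.001], [-0.001, -0.0, -1.0]]
ft_force: [-3.7, -0.6, 8.1]
grip_width: 0.0515
```

Call:
apply_moves:
  plan: [0.6,1.9,0,0,1.2,3.8,0,0,1.8,5.7,0,0,1.8,5.7,0,0]

```text
time: 35.25
tcp_pos: [0.4836, 0.0358, 0.0257]
eef_rot: [[0.293, 0.956, -0.005], [0.956, -0.293, -0.008], [-0.009, -0.002, -1.0]]
ft_force: [-9.1, -10.2, 16.7]
grip_width: 0.0516
```

Call:
apply_moves:
  plan: [0.6,1.9,0,0,0.9,2.9,0,0,0.9,2.9,0,0]

```text
time: 35.62
tcp_pos: [0.4844, 0.0384, 0.0257]
eef_rot: [[0.293, 0.956, -0.005], [0.956, -0.293, -0.008], [-0.009, -0.002, -1.0]]
ft_force: [-9.0, -10.6, 16.1]
grip_width: 0.0514
```

Call:
apply_moves:
  plan: [0.6,1.9,0.3,0,0.9,2.9,0.3,0,0.9,2.9,0.3,0]

```text
time: 36.0
tcp_pos: [0.4846, 0.0392, 0.0257]
eef_rot: [[0.294, 0.956, -0.007], [0.956, -0.294, -0.011], [-0.013, -0.003, -1.0]]
ft_force: [-10.6, -14.0, 16.6]
grip_width: 0.0513
```

Call:
apply_moves:
  plan: [0.4,1.5,0,0,0.6,1.9,0,0,0.6,1.9,0,0]

```text
time: 36.38
tcp_pos: [0.4846, 0.0392, 0.0257]
eef_rot: [[0.295, 0.956, -0.008], [0.955, -0.295, -0.014], [-0.016, -0.004, -1.0]]
ft_force: [-12.8, -16.8, 19.8]
grip_width: 0.0517
```

```bash
python3 look.py w wrist
```

```text
36.38 [484.6  39.2  25.7] yaw 72.86 F [-12.8 -16.8  19.8] w 51.7 q1,q7 [ 0.72 -0.73]
```

View pics/w.png

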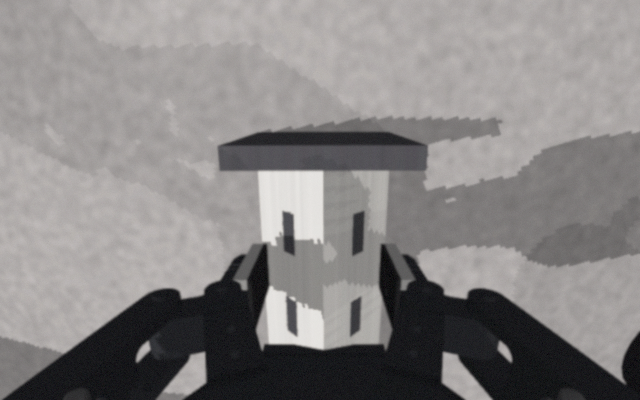

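Call:
apply_moves:
  plan: [-0.6,-1.9,0,0,-1.2,-3.8,0,0,-1.5,-4.8,0,0,-1.5,-4.8,0,0]

```text
time: 36.92
tcp_pos: [0.4846, 0.0391, 0.0258]
eef_rot: [[0.293, 0.956, -0.004], [0.956, -0.293, -0.007], [-0.008, -0.002, -1.0]]
ft_force: [-7.7, -7.9, 11.6]
grip_width: 0.0517
```

Call:
apply_moves:
  plan: [0,0,0,0,0,0,0,0,0,0,0,0,0,0,0,0]
  jaw: 0.8

```text
time: 37.42
tcp_pos: [0.4861, 0.0433, 0.0253]
eef_rot: [[0.291, 0.957, 0.0], [0.957, -0.291, 0.0], [0.0, 0.0, -1.0]]
ft_force: [-0.1, 0.6, -0.0]
grip_width: 0.0686
```

Call:
apply_moves:
  plan: [0,0,40,0,0,0,90,0,0,0,140,0,-10,-35,170,0,-10,-35,170,0,-10,-35,170,0]

```text
time: 38.17
tcp_pos: [0.4757, 0.0083, 0.1947]
eef_rot: [[0.292, 0.956, -0.0], [0.956, -0.292, -0.0], [-0.0, -0.0, -1.0]]
ft_force: [-0.4, 0.2, -1.2]
grip_width: 0.0683
```

```bash
python3 look.py x wrist short_angle middle_angle long_angle; python3 look.py x_side side jar notes mug;  python3 - <<'E'
import pickle,cv2
from h import *
d=pickle.load(open("x.pkl","rb"));p=d["p"]
o=np.array([470.9,-3.5]);u=np.array([.2924,.9563])
for n,L,z,x in(("short_angle",.1,.0255,.045),):
  for r in d["r"][n][:1]:
    q,c=fit([(p,r["mask"],None)],[roof(L)],[.4709+x*.29,-.0035+x*.956,1.274],z);print(n,np.round(q*1e3,1),np.degrees(q[2]),c,(q[:2]*1e3-o)@u)
a=cv2.resize(p["image"][20:300,220:440,::-1],None,fx=2,fy=2,interpolation=2)
b=cv2.resize(pickle.load(open("x_side.pkl","rb"))["p"]["image"][160:260,240:340,::-1],(350,560),interpolation=2)
cv2.imwrite("pics/x2.png",cv2.hconcat([a,b]))
E
```

```text
38.17 [475.7   8.3 194.7] yaw 73.03 F [-0.4  0.2 -1.2] w 68.3 q1,q7 [ 1.   -0.36]
middle_angle 0.81 [225. 323.] 1971 (296, 350, 205, 248)
middle_angle 0.48 [374. 624.] 28 (623, 629, 371, 378)
long_angle 0.73 [259. 324.] 1626 (296, 349, 240, 281)
38.38 [475.4   9.1 194.3] yaw 73.15 F [-0.5  0.2  0.1] w 68.5 q1,q7 [ 0.99 -0.36]
jar 0.58 [138. 274.] 73 (269, 280, 137, 144)
jar 0.44 [183. 278.] 298 (262, 296, 177, 244)
notes 0.72 [294. 323.] 581 (311, 332, 278, 305)
mug 0.97 [230. 368.] 1306 (353, 384, 201, 248)
```

View pics/x2.png

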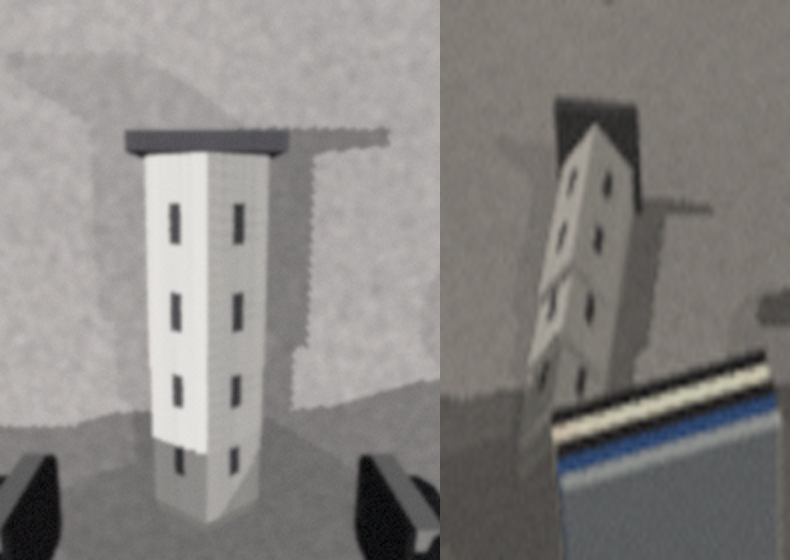

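View pics/x_side.png

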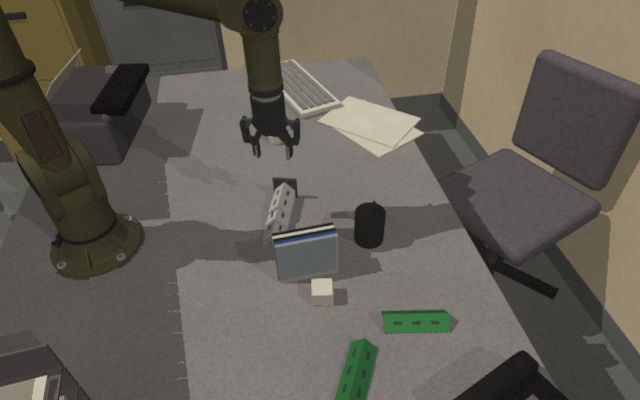

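Call:
apply_moves:
  plan: [0,0,30,0,5,-60,60,0,10,-120,60,0,10,-180,60,0,10,-240,60,0,10,-240,60,0]

```text
time: 39.33
tcp_pos: [0.4843, -0.2383, 0.254]
eef_rot: [[0.301, 0.954, -0.001], [0.954, -0.301, 0.001], [0.0, -0.001, -1.0]]
ft_force: [-0.6, 2.1, -0.0]
grip_width: 0.0681
```

```bash
python3 look.py y top short_angle middle_angle long_angle jar notes; python3 look.py y_s side jar
python3 - <<'E'
import pickle,cv2
from h import *
from ov import wire
o=np.array([.4709,-.0035]);u=np.array([.2924,.9563])
def draw(tag,off,k,sz):
    p=pickle.load(open(tag+".pkl","rb"))["p"]
    im=cv2.resize(p["image"][off[1]:off[1]+sz,off[0]:off[0]+sz,::-1],None,fx=k,fy=k,interpolation=2); v=im.copy()
    for L,z,c in((.18,.0085,(0,0,255)),(.14,.017,(0,255,0)),(.1,.0255,(255,0,0))):
        x=.095-L/2; q=o+u*x
        wire(v,p,pose(roof(L),[q[0],q[1],np.radians(73)],z),c,np.array(off),k)
    return cv2.hconcat([im,v])
cv2.imwrite("pics/y2.png",draw("y",(260,205),4,65))
cv2.imwrite("pics/x3.png",draw("x",(240,60),1.7,230))
p=pickle.load(open("y_s.pkl","rb"))["p"]
d=pickle.load(open("y.pkl","rb"))
for n,M in (("jar",cyl(.046,.056)),("notes",box(.048,.048,.04))):
  for r in d["r"][n][:1]:
    print(n,fit([(d["p"],r["mask"],None)],[M],[.5026,.3758,0] if n=="jar" else [.54,-.2764,-.15],0,n=="jar"))
E
```

```text
39.33 [ 484.3 -238.3  254. ] yaw 72.49 F [-0.6  2.1 -0. ] w 68.1 q1,q7 [1.18 0.02]
short_angle 0.57 [232. 295.] 837 (274, 314, 220, 249)
middle_angle 0.83 [192. 492.] 756 (466, 517, 177, 207)
middle_angle 0.8 [243. 318.] 314 (311, 329, 231, 253)
middle_angle 0.66 [140. 450.] 1060 (438, 463, 114, 167)
middle_angle 0.39 [247. 334.] 336 (325, 344, 235, 258)
long_angle 0.54 [246. 336.] 333 (325, 344, 235, 258)
jar 0.7 [231. 167.] 285 (155, 176, 222, 237)
notes 0.91 [208. 415.] 346 (405, 426, 201, 220)
notes 0.16 [246. 333.] 326 (325, 344, 235, 258)
39.62 [ 486.4 -230.3  255.5] yaw 73.21 F [0.7 1.1 0.9] w 68.0 q1,q7 [1.18 0.02]
jar (array([0.50264089, 0.3757703 , 0.        ]), np.float64(0.14119792172815027))
notes (array([ 0.54036426, -0.27369856, -0.03509447]), np.float64(0.11557974069606508))
```

View pics/y2.png

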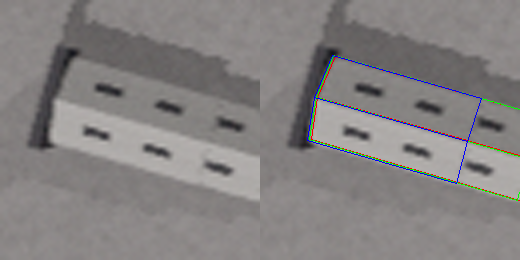

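View pics/x3.png

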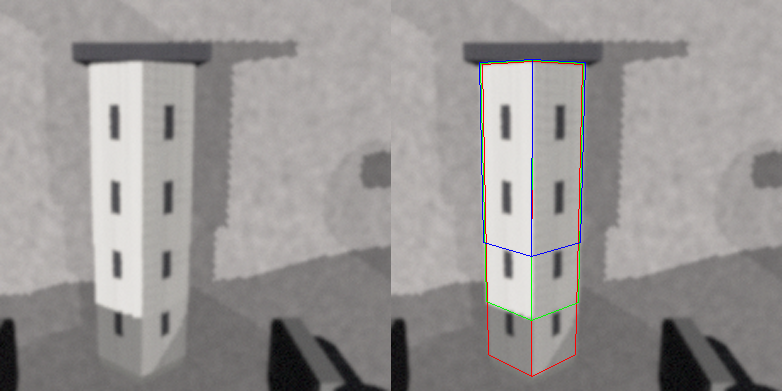

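View pics/y.png

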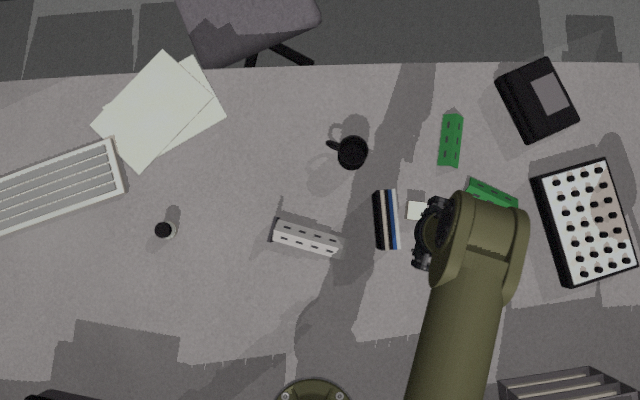

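All three predicted wireframes (seated and against the stop) lie on the image edges, and the jar, notes and mug are where they were. Handing in.

```bash
python3 -c "
from cell import *
print(finish_job())"
```

```text
the job is handed in; nothing more can be done
None
```

The three angles are nested on the holder as asked, and I handed the job in at about 39.6 s of the 72 s allowed. I set the short angle aside on free desk. Then I placed the long, middle and short angles in that order, pressing each one down and sliding it until it met the stop.

**Against the stop:** each angle stopped moving while the push force kept rising. The measured positions match the nominal ones to within about 1 mm.

**Seating:** the angles sat at steps of about 8.5 to 9 mm. In the last wrist and top pictures, the outlines predicted for fully seated angles lie on the visible edges. The wrist picture shows all three ends away from the stop.

**Other items:** the jar measured exactly where it started, and the mug and green look-alikes show no movement in the pictures. The notes fit came out about 3 mm off, but the arm partly hid them in that view and the picture shows them unmoved.

**Forces:** the highest wrist force was about 32 N. That came when the fingertips touched the desk while I set the short angle down, so it dropped about 6 mm on release and landed upright.

**Checks that failed or were weak:**
- The network did not find the short angle in the last close-up, so I checked it with the outline overlay instead.
- In the top view the network only picked out parts of the stack, so that check also rests on the overlay.

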